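# Go / no-go check of a turntable handpiece socket

### The arm

A 6-joint arm with a two-finger parallel gripper is mounted at the origin on the work surface. World frame = base frame: x ahead of the robot, y to its left, z up, the work surface at z = 0. Lengths are in m, angles in rad, forces in N, time in s.
With the tool pointing down it reaches from about 0.375 to 0.9 m from the base axis. Payload 3.1 kg.
Tool frame: the origin (TCP) lies midway between the tips of the shut fingers; the grasp point (between the pads) lies 19 mm behind it; z points along the fingers, y is the direction in which the jaws open and shut (so a half turn about z gives the same grasp; the last joint's range is limited). The gripper opens to 87 mm and grips with 3 to 60 N. Pads are 19 mm wide; open, the fingers measure 117 mm over their backs; the gripper's body (75 mm by 190 mm) begins 51 mm behind the grasp point.
Start: joints at [1.135, 0.527, 1.433, -0, 1.181, -0.178], TCP at [0.159, 0.604, 0.223] pointing down, gripper open.
Joint ranges: [-3.08, 3.08], [-0.75, 2.2], [0.22, 2.44], [-1.43, 4.57], [0, 2.65], [-2.85, 2.85]. Speed limits (rad/s): [2.79, 2.79, 3.14, 3.14, 3.14, 3.14].

### API

Orientations are given as a unit quaternion [x, y, z, w].
In Python, from rig import robot gives the robot as it stands.
- The arm moves only by the tool move_arm, never from a script. Its argument "rows" is one flat list of numbers, 7 for each row, row after row: the shift along the world's x, y, z in mm, then the turn, a rotation vector about the world's x, y, z in rad, then the closure, from 0 (fully open) to 1 (shut). A call has 1 to 12 rows; each row shifts and turns the commanded pose from where the row before left it; what a row does not reach is not made up. A row lasts 1/10 s, in which the tool goes at most 50 mm and 8.59 degrees, less where a joint would pass 70% of its speed; a pose out of reach is approached as far as the arm can. A call with a gripper value outside its range is refused whole. The fingers move at their own pace and stop on an object; "grip_force" is the grip in N (left out, the last holds). Time passes only in rows, so rows that do not move let the fingers close. It gives the time, the measured TCP pose, the force and the opening at its end, in the units of the state.
- robot.get_obs(): the state, without advancing time (a new reading comes with each control period).
- robot.camera(name): name is "scene" or "top"; returns a dict with "color" (400x640x3 uint8, red, green, blue), "z_map" (400x640 float32, m along the optical axis (not along the pixel's ray), 0 where there is no reading), "camera_matrix" (3x3 intrinsics, pixels), "R" (3x3) and "t" (3): a world point X has camera coordinates R X + t. Camera axes: x right, y down, z forward; pixel columns grow to the right and rows downward; lengths in m; the calibration is good to about 2 mm. A picture is of the moment at which its call begins.
- robot.hand_in(): hands the job in, once; it reports no verdict.
Trained networks look in the newest picture that a camera, given by its name, has taken for a name from the list of things; names that differ only in an ending like _2 or _b are one class to them, and where a whole thing is asked for, a point or a joint stands for the part that bears it (a point fixed in the world has none). Each returns a list of dicts, best first, with "conf" (0 to 1); they miss things now and then, are a little off and sometimes report something else, mostly with a low value. They report only what shows in the picture. A call takes as long as a camera call. They do not tell look-alikes from the thing itself.
- robot.search_frame(camera, thing): "at" ([column, row] in pixels, amid what is visible of it).
- robot.spot_point(camera, thing): "at" ([column, row] in pixels: a listed point, or the origin of a listed thing).
The state is a dict: "time": time; "q": joint angles; "joint_velocities": joint speeds; "joint_torque": joint torques, N m; "position": TCP position; "tool_rot": TCP orientation; "ft_force": force on the tool from outside, world axes, zero at the start; "moment": the same for the moment, N m; "grip_width": finger opening in m.
Only numpy, scipy, OpenCV 4.12 (cv2) and the standard library are available. Lean on these libraries where they do the work, as an engineer would, in place of code of your own. Each camera call takes 0.05 s, during which the arm holds its last target.

### The job

Check the bore of the white inclined socket on the turntable with the double-ended plug gauge from the wooden cradle: first slide the green-collared go end gently all the way in until its collar sits on the socket's mouth, then draw it out, turn the gauge end for end and press the thick red-banded no-go end lightly and squarely, centred, against the mouth for a second, to confirm that it refuses to enter. Then lay the gauge back down in the cradle's two notches, either way round, and let go. Do not let the gauge fall or force it, do not turn the turntable, and leave the bowl, buffer block, toe separator and brush where they lie.

Things in the scene. Friction and masses are not known exactly. Their poses are not given: they have to be found in the camera images.
- gauge: Double-ended plug gauge, 148 mm long, 0.32 kg, at first lying level in the cradle. Origin at the centre of its handle, x axis towards the go end. Aluminium handle, square section 26 x 26 mm, x from -40 to +40 mm, sides facing y and z. Go end: see point go_shoulder. No-go end: steel cylinder 33 mm in diameter, x from -40 to -62 mm, red band next to the handle, flat face.
- go_shoulder (a point): Centre of the outer face of the gauge's green collar (40 mm diameter, 6 mm thick), 46 mm from the gauge origin towards the go end; it meets the socket's mouth when the go end is fully in. Beyond it stands the steel go plug, 25 mm diameter, 40 mm long, its last 6 mm tapered to 19 mm.
- nogo_face (a point): Centre of the flat no-go face of the gauge, 62 mm from the gauge origin away from the go end.
- socket: White round tube, 52 mm outside, 28 mm bore, 50 mm long, open both ends, held between two grey side plates (outer faces 64 mm apart). Origin: centre of its mouth, 100 mm above the ledge; z axis out of the mouth along the bore, 35 degrees above level, roughly away from the robot; insert along -z. y axis level; x axis 55 degrees below level.
- turntable_mark (a point): White dot on top of the turntable's disc, 57 mm from the turning axis, under the mouth. The disc is 130 mm in diameter, its top 25 mm above the ledge; it stays put by friction (0.5 N m) unless pushed sideways.
- cradle: Fixed wooden cradle, foot 100 x 70 x 6 mm, origin under its centre, x along the lying gauge. Posts 8 mm thick at x -30 and +30 mm have notches 31 mm wide, flared above; cheeks reach 72 mm above the origin, notch floors 50 mm. 52 mm free between the posts for the fingers. Collar and no-go end hang outside the posts with 6 mm of play each way.
- cradle_seat (a point): Centre of the gauge handle when it lies in the cradle: 63 mm above the cradle origin, on its upright axis.
- tray: Fixed square stainless tray, 460 x 460 mm, floor 3 mm thick, rim 18 mm high; origin under its centre. Everything stands on its floor, 3 mm above the ledge.
- bowl: Bystander: white ceramic finger bowl, 90 mm across, 40 mm high, loose; origin under its centre.
- buffer: Bystander: wooden buffer block 40 x 36 x 95 mm (x, y, z) standing on end, loose and easily knocked over; origin under its centre.
- separator: Bystander: pale blue moulded toe separator 42 x 95 x 22 mm, loose; origin on its underside.
- brush: Bystander: black plastic brush 34 x 145 x 26 mm lying along its y axis, loose; origin on its underside, near its middle.
Mind the look-alikes: they are no part of the job. Of the things like the gauge, leave any that is purple or turquoise; of the rest the larger one is meant.

How it is judged:
By the outcome, as a careful person would: the job done as asked, in the order asked, and still so for the second after the job is handed in, with the robot touching nothing.
It also fails if it takes over 64 s, if anything falls off the work surface, if the arm or the gripper's body presses on something with over 40 N, if the wrist force passes 120 N, or if a joint passes its speed limit or range.

## Working session

There is one attempt and no reset: what is moved stays moved. The work goes in short steps, Python scripts to look and compute and a tool call to move; the robot and the scene stay as the last step left them, time stands still between calls to the robot, and variables do not carry over. Pictures are saved under pics/ and viewed, and the job is handed in when it is done.

Besides the shell and the picture viewer there is one more tool, called after "Emit:" as name(argument=value, ...), one argument or row to a line, values as JSON. move_arm: Moves the arm, as the interface text tells. Its arguments: {"type":"object","properties":{"rows":{"type":"array","items":{"type":"number"}},"grip_force":{"type":"number"}},"required":["rows"]}

```bash
mkdir -p pics; ls; cat > h.py <<'E'
import numpy as np, cv2
from rig import robot
def shot(n,fn=None):
    c=robot.camera(n)
    if fn: cv2.imwrite('pics/'+fn+'.png',c['color'][:,:,::-1])
    return c
def px2w(c,u,v,z=None):
    K,R,t=c['camera_matrix'],np.array(c['R']),np.array(c['t'])
    if z is None: z=c['z_map'][int(round(v)),int(round(u))]
    p=np.linalg.inv(K)@np.array([u,v,1.])*z
    return R.T@(p-t)
def w2px(c,X):
    p=c['R']@np.array(X)+c['t']; q=c['camera_matrix']@p; return q[:2]/q[2]
E
python3 - <<'E'
from h import *
np.set_printoptions(precision=4,suppress=True)
for n in ['scene','top']:
    c=shot(n,n+'1'); print(n,c['camera_matrix'],-np.array(c['R']).T@c['t'],np.array(c['R']))
    for th in ['gauge','go_shoulder','nogo_face','socket','turntable_mark','cradle','cradle_seat','tray','bowl','buffer','separator','brush']:
        for d in robot.spot_point(n,th)[:3]:
            print(th,np.round(d['at'],1),round(d['conf'],2),px2w(c,*d['at']))
print(robot.get_obs())
E
```

```text
pics
scene [[469.8411   0.     320.5789]
 [  0.     469.8411 198.2367]
 [  0.       0.       1.    ]] [ 1.0154 -0.2564  1.0633] [[ 0.5224  0.8525  0.0162]
 [ 0.717  -0.429  -0.5494]
 [-0.4614  0.2986 -0.8354]]
gauge [441.3 211.7] 0.98 [0.6429 0.3574 0.0345]
gauge [400.3 177.8] 0.77 [0.4926 0.3414 0.0166]
gauge [351.1 207.1] 0.74 [0.5337 0.146  0.0804]
go_shoulder [385.3 170.3] 0.88 [0.454  0.3172 0.0233]
go_shoulder [429.6 227.9] 0.81 [0.6643 0.3022 0.0321]
go_shoulder [360.9 224.1] 0.57 [0.5831 0.1427 0.0726]
nogo_face [349.9 186.7] 0.97 [0.4792 0.1788 0.0774]
nogo_face [448.2 196.4] 0.81 [0.613  0.4076 0.0285]
nogo_face [417.8 180.8] 0.79 [0.5195 0.3844 0.0039]
socket [234.  229.6] 0.85 [ 0.4101 -0.1224  0.0244]
turntable_mark [245.2 269.2] 0.63 [ 0.5242 -0.1473  0.028 ]
turntable_mark [349.4 219.4] 0.32 [ 1.0154 -0.2564  1.0633]
cradle [348.2 221.2] 0.93 [0.556  0.1241 0.0633]
cradle_seat [346.9 207.6] 0.8 [0.5224 0.1421 0.066 ]
tray [308.7 263.5] 0.77 [ 0.58   -0.0039  0.0044]
bowl [378.6 263.8] 0.6 [0.672  0.1415 0.0108]
buffer [297.7 240.6] 0.89 [ 0.5203 -0.0003  0.0247]
separa
[... 1098 characters left out ...]
6721 0.1344 0.0065]
buffer [365.4 195.6] 0.58 [0.4942 0.0077 0.0957]
buffer [439.9 189.3] 0.28 [ 0.5173 -0.1549  0.0271]
separator [363.8 122.1] 0.72 [0.6597 0.0071 0.0262]
brush [432.7 112.9] 0.97 [ 0.6811 -0.1397  0.0301]
{'time': 1.3, 'q': array([ 1.1355,  0.5275,  1.4327,  0.    ,  1.1814, -0.1785]), 'joint_velocities': array([-0.0005,  0.0001, -0.0013,  0.0003, -0.0012,  0.0009]), 'joint_torque': array([  0.    , -44.0014, -17.6981,   0.0633,   0.0506,  -0.    ]), 'position': array([0.1587, 0.6045, 0.2226]), 'tool_rot': array([0.128 , 0.9918, 0.    , 0.    ]), 'ft_force': array([ 0.5413, -0.3394, -0.883 ]), 'moment': array([-0.0264, -0.0454,  0.0262]), 'grip_width': 0.08711246816932298}
```

View images.

View pics/scene1.png

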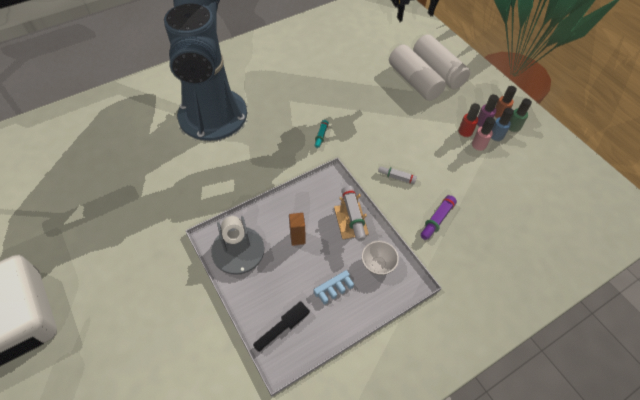

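View pics/top1.png

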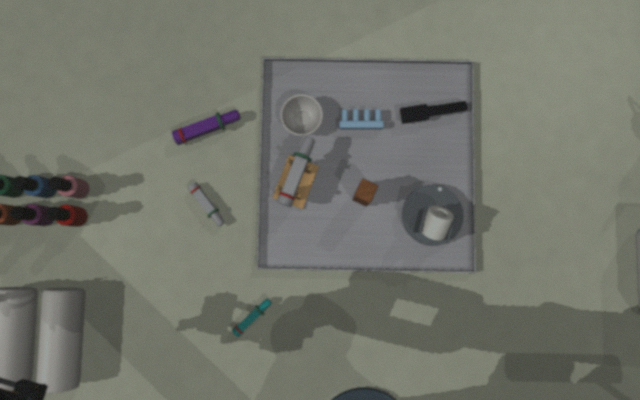

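```bash
python3 - <<'E'
import cv2,numpy as np
a=cv2.imread('pics/scene1.png')[130:290,190:470]; b=cv2.imread('pics/top1.png')[100:340,160:480]
cv2.imwrite('pics/c1.png',cv2.resize(a,None,fx=2.8,fy=2.8,interpolation=2)); cv2.imwrite('pics/c2.png',cv2.resize(b,None,fx=2.4,fy=2.4,interpolation=2))
E
```

```text
(no output)
```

View pics/c1.png

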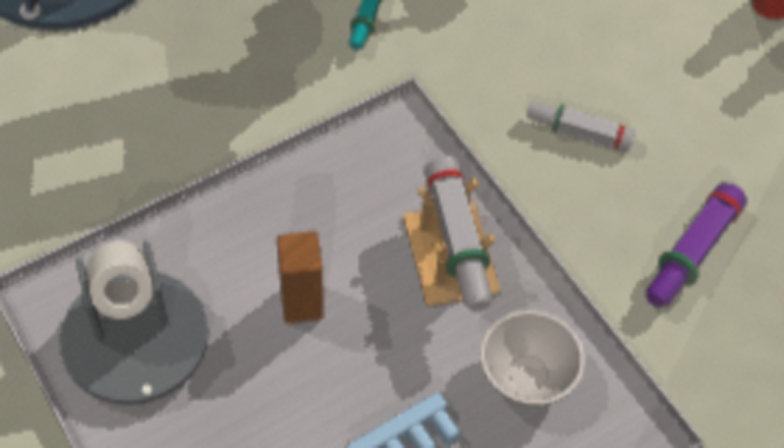

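View pics/c2.png

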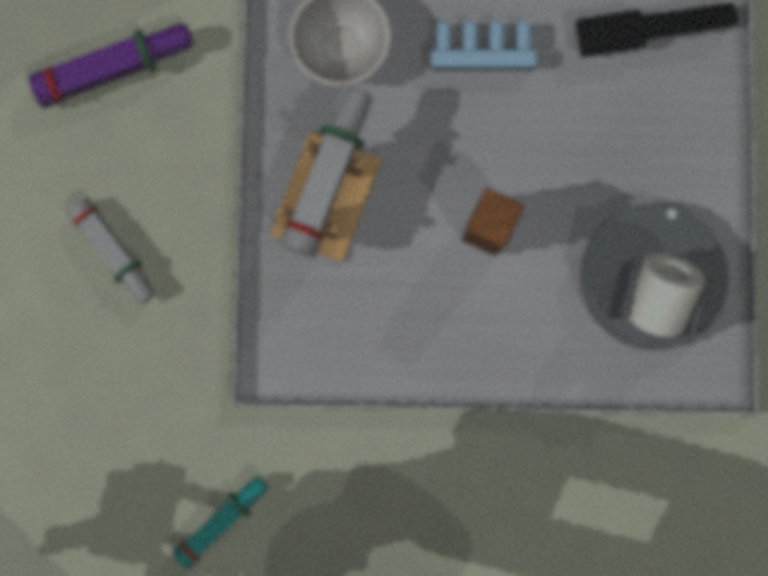

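```bash
cat >> h.py <<'E'
def cloud(c):
    z=c['z_map'];v,u=np.nonzero(z>0);zz=z[v,u]
    p=np.stack([u*zz,v*zz,zz]);p=np.linalg.inv(c['camera_matrix'])@p
    X=(np.array(c['R']).T@(p-np.array(c['t'])[:,None])).T
    return X,c['color'][v,u].astype(int),np.stack([u,v],1)
E
python3 - <<'E'
from h import *
import pickle
np.set_printoptions(precision=4,suppress=True)
cs={n:shot(n) for n in['scene','top']}; pickle.dump(cs,open('c0.pkl','wb'))
for n,c in cs.items():
    X,col,uv=cloud(c)
    m=(abs(X[:,0]-.53)<.09)&(abs(X[:,1]-.15)<.06)&(X[:,2]>.055)&(X[:,2]<.11)
    P=X[m];C=col[m]; sat=C.max(1)-C.min(1)
    g=P[(sat<25)]; 
    mean=np.median(g,0); U=np.linalg.svd(g-g.mean(0))[2][0]; U*=np.sign(U[0])
    print(n,len(P),len(g),g.mean(0),U,np.degrees(np.arctan2(U[1],U[0])))
    s=(g-g.mean(0))@U; print('ext',np.percentile(s,[0,2,98,100]),'z',np.percentile(g[:,2],[5,50,95]))
    for nm,k in [('green',(C[:,1]>C[:,0]+12)&(C[:,1]>C[:,2]+5)),('red',(C[:,0]>C[:,1]+60)&(C[:,2]>C[:,1]-15))]:
        if k.sum(): print(nm,k.sum(),P[k].mean(0))
    m=(abs(X[:,0]-.48)<.1)&(abs(X[:,1]+.14)<.08)&(X[:,2]>.04)&(X[:,2]<.15)
    P=X[m];C=col[m]; w=C.min(1)>120; print('sock',m.sum(),w.sum(),P[w].min(0),P[w].max(0),P[w].mean(0))
    m=(abs(X[:,0]-.48)<.1)&(abs(X[:,1]+.14)<.1)&(X[:,2]>.021)&(X[:,2]<.032)
    P=X[m];print('disc',m.sum(),P.min(0),P.max(0),'floor z',np.median(X[(abs(X[:,0]-.6)<.02)&(abs(X[:,1]+.05)<.02),2]),'ledge',np.median(X[(abs(X[:,0]-.4)<.02)&(abs(X[:,1]-.3)<.02),2]))
E
python3 - <<'E'
import cv2
import pickle
c=pickle.load(open('c0.pkl','rb'))
a=c['scene']['color'][200:290,195:285,::-1]; b=c['top']['color'][170:260,390:480,::-1]
cv2.imwrite('pics/s1.png',cv2.resize(cv2.hconcat([a,b]),None,fx=4.4,fy=4.4,interpolation=0))
E
```

```text
scene 742 578 [0.5501 0.1434 0.0765] [ 0.9397 -0.3403 -0.035 ] -19.90707108030479
ext [-0.0808 -0.0763  0.0683  0.0696] z [0.0642 0.0781 0.0827]
green 53 [0.5739 0.1328 0.0792]
red 20 [0.4931 0.1666 0.081 ]
sock 665 419 [ 0.4082 -0.1633  0.0783] [ 0.4781 -0.0973  0.122 ] [ 0.4501 -0.1351  0.1014]
disc 1542 [ 0.402  -0.2292  0.021 ] [ 0.5338 -0.0758  0.0318] floor z 0.0030850473274006605 ledge 0.0005702032066840135
top 1118 939 [0.5443 0.1454 0.0775] [ 0.9362 -0.3507 -0.0219] -20.53596043686691
ext [-0.0724 -0.071   0.0712  0.0755] z [0.0689 0.0782 0.0827]
green 49 [0.5756 0.1371 0.0829]
red 9 [0.4955 0.1688 0.0823]
sock 1075 436 [ 0.4108 -0.1519  0.081 ] [ 0.4706 -0.1078  0.1219] [ 0.4351 -0.1265  0.1044]
disc 1776 [ 0.3997 -0.2294  0.0211] [ 0.5709 -0.0766  0.0314] floor z 0.0027859791392473 ledge 0.00025779291297965305
```

View pics/s1.png

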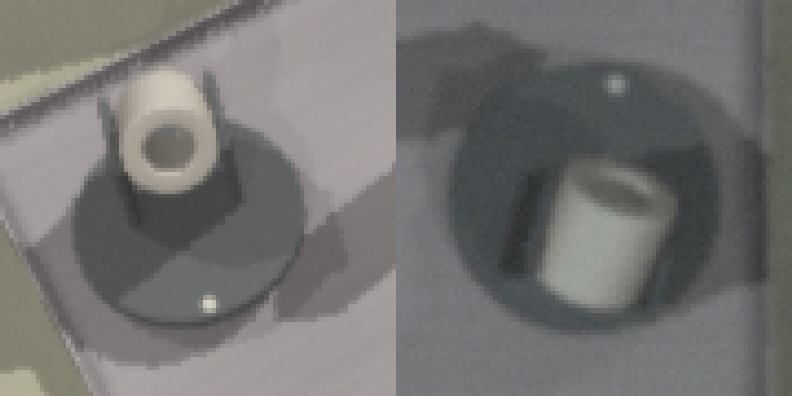

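```bash
cat > fit.py <<'E'
from h import *
import pickle
from scipy.optimize import least_squares
np.set_printoptions(precision=4,suppress=True)
def axes(p,el=np.radians(35)):
    ph=p[3]; return np.array([np.cos(el)*np.cos(ph),np.cos(el)*np.sin(ph),np.sin(el)])
def sdf(p,X,el=np.radians(35)):
    a=axes(p,el); d=X-p[:3]; s=d@a; r=np.linalg.norm(d-np.outer(s,a),axis=1)
    q=np.stack([abs(r-.020)-.006,abs(s+.025)-.025],1)
    return np.linalg.norm(np.maximum(q,0),axis=1)+np.minimum(q.max(1),0)
if __name__=='__main__':
    cs=pickle.load(open('c0.pkl','rb')); pts={}
    for n,c in cs.items():
        X,col,uv=cloud(c)
        m=(abs(X[:,0]-.44)<.06)&(abs(X[:,1]+.13)<.06)&(X[:,2]>.05)&(X[:,2]<.15)
        w=m&(col.min(1)>(120 if n=='scene' else 90))&(col[:,0]>col[:,2]-3); pts[n]=X[w]
    pts['both']=np.vstack(list(pts.values()))
    for n,P in pts.items():
      for fe in (0,1):
        f=(lambda p:sdf(p,P,p[4])) if fe else (lambda p:sdf(p,P))
        best=None
        for ph0 in(-.5,-.2,.1):
            r=least_squares(f,[.465,-.14,.1,ph0]+[.61]*fe,loss='soft_l1',f_scale=.002)
            if best is None or r.cost<best.cost:best=r
        print(n,len(P),best.x,np.degrees(best.x[3:]),'med',np.median(abs(f(best.x))))
E
python3 fit.py
```

```text
scene 419 [ 0.4633 -0.1392  0.0999 -0.2625] [-15.0391] med 0.0007211334888037376
scene 419 [ 0.4634 -0.1392  0.0998 -0.2628  0.6027] [-15.0558  34.5345] med 0.0007406409179050721
top 703 [ 0.4637 -0.1408  0.0998 -0.2446] [-14.0149] med 0.0008360749904184218
top 703 [ 0.4637 -0.1408  0.0999 -0.2445  0.617 ] [-14.0106  35.3521] med 0.0008320234480969826
both 1122 [ 0.4635 -0.1404  0.0997 -0.2537] [-14.5384] med 0.0009396582425925774
both 1122 [ 0.4635 -0.1404  0.0997 -0.2537  0.6107] [-14.5377  34.9893] med 0.0009382807199499448
```

The candidates, in scene pixels, are the silver gauge in the cradle (351,207), a smaller silver one on the ledge (400,178), a purple one (441,212) and a turquoise one (322,132). The crop shows that the one in the cradle is the larger of the two uncoloured gauges, so that is the one meant. Its red no-go end is nearest the robot and its green go end points away.

Emit:
move_arm(
  rows=[30,-36,0,0,0,-0.008,0,30,-36,0,0,0,-0.008,0,30,-36,0,0,0,-0.008,0,30,-36,0,0,0,-0.008,0,30,-36,0,0,0,-0.008,0,30,-36,0,0,0,-0.008,0,30,-36,0,0,0,-0.008,0,30,-36,0,0,0,-0.008,0,30,-36,0,0,0,-0.008,0,30,-36,0,0,0,-0.008,0,30,-36,0,0,0,-0.008,0,30,-36,0,0,0,-0.008,0],
  grip_force=40,
)

```text
time: 2.6
position: [0.5198, 0.1708, 0.2228]
tool_rot: [0.176, 0.984, 0.0, 0.0]
ft_force: [0.0, 0.9, 0.5]
grip_width: 0.0873
```

```bash
cat > tgt.py <<'E'
from h import *
from scipy.spatial.transform import Rotation as Ro
np.set_printoptions(precision=4,suppress=True)
AZ=np.radians(-14.6); EL=np.radians(35)
a=np.array([np.cos(EL)*np.cos(AZ),np.cos(EL)*np.sin(AZ),np.sin(EL)])
tz=np.array([np.sin(EL)*np.cos(AZ),np.sin(EL)*np.sin(AZ),-np.cos(EL)])
M=np.array([.4635,-.1402,.0998])
def Rm(x,z): return Ro.from_matrix(np.stack([x,np.cross(z,x),z],1))
def Rdown(azx): return Rm(np.array([np.cos(azx),np.sin(azx),0]),np.array([0,0,-1.]))
Rpick=Rdown(np.radians(159.8))
Rgo=Rm(a,tz)      # gauge x = -tool x
Rnogo=Rm(-a,tz)
def rep(pos,R):
    o=robot.get_obs(); Rc=Ro.from_quat(o['tool_rot'])
    print('t',o['time'],'pos',o['position'],'q',o['q'],'F',o['ft_force'],'w',o['grip_width'])
    print('d mm',(np.array(pos)-o['position'])*1000,'rotvec',(R*Rc.inv()).as_rotvec())
def tcp(go,dist,slide=0.0):  # gauge origin at M+dist*a
    return M+dist*a+.019*tz
E
python3 - <<'E'
from tgt import *
rep([.534,.149,.047],Rpick)
E
```

```text
t 2.6 pos [0.5198 0.1708 0.2228] q [ 0.1131  0.4224  1.629   0.0002  1.0896 -1.1044] F [0.0194 0.9462 0.5427] w 0.08730925750388063
d mm [  14.1532  -21.8139 -175.7786] rotvec [-0.0002  0.0006  0.0008]
```

Emit:
move_arm(
  rows=[14,-22,0,0,0,0,0,0,0,-30,0,0,0,0,0,0,-40,0,0,0,0,0,0,-40,0,0,0,0,0,0,0,0,0,0,0],
)

```text
time: 3.1
position: [0.5286, 0.1499, 0.108]
tool_rot: [0.176, 0.984, -0.001, -0.006]
ft_force: [-0.9, -0.4, 0.6]
grip_width: 0.087
```

```bash
python3 - <<'E'
from tgt import *
rep([.534,.149,.047],Rpick)
a_=shot('scene')['color'][130:270,280:440,::-1]; b=shot('top')['color'][110:250,230:390,::-1]
cv2.imwrite('pics/p1.png',cv2.resize(cv2.hconcat([a_,b]),None,fx=2.5,fy=2.5,interpolation=0))
E
```

```text
t 3.1 pos [0.5286 0.1499 0.108 ] q [ 0.0729  0.5937  1.7159 -0.      0.8436 -1.1445] F [-0.9221 -0.427   0.641 ] w 0.08698036639215513
d mm [  5.367   -0.8807 -61.0038] rotvec [ 0.0009 -0.0116  0.0008]
```

View pics/p1.png

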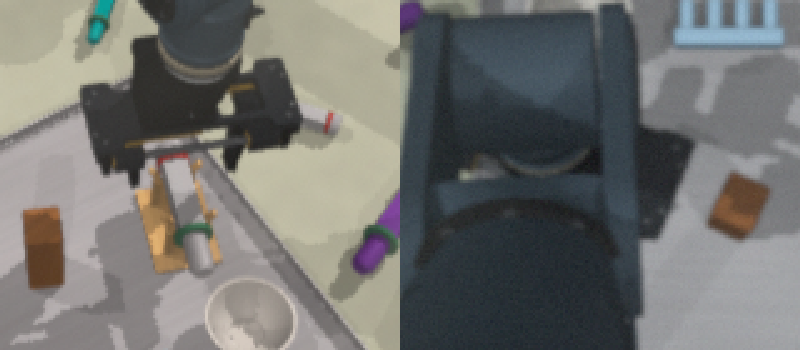

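The open fingers straddle the handle near scene pixel (350,190). The jaws are aligned with the gauge and still above it.

```bash
python3 - <<'E'
from tgt import *
rep([.534,.149,.047],Rpick)
E
```

```text
t 3.2 pos [0.5327 0.1505 0.1126] q [ 0.0735  0.5874  1.7105 -0.      0.8449 -1.1445] F [0.9043 0.4061 0.7152] w 0.08670224237228483
d mm [  1.3143  -1.5036 -65.5788] rotvec [ 0.0001 -0.0012  0.0003]
```

Emit:
move_arm(
  rows=[1.3,-1.5,-25,0,0,0,0,0,0,-25,0,0,0,0,0,0,-15.5,0,0,0,0,0,0,0,0,0,0,0],
)

```text
time: 3.6
position: [0.5347, 0.1492, 0.0478]
tool_rot: [0.175, 0.985, 0.0, 0.0]
ft_force: [0.2, 0.3, 0.0]
grip_width: 0.087
```

```bash
python3 - <<'E'
from tgt import *
shot('scene')
rep([.534,.149,.047],Rpick)
a_=shot('scene')['color'][150:270,300:440,::-1]
cv2.imwrite('pics/p2.png',cv2.resize(a_,None,fx=5,fy=5,interpolation=0))
E
```

```text
t 3.65 pos [0.5353 0.1493 0.0486] q [ 0.0708  0.6943  1.7407 -0.      0.704  -1.1475] F [ 0.1392 -0.4646  0.7414] w 0.08728824466273201
d mm [-1.3113 -0.2564 -1.6244] rotvec [-0.0002  0.0026 -0.0001]
```

View pics/p2.png

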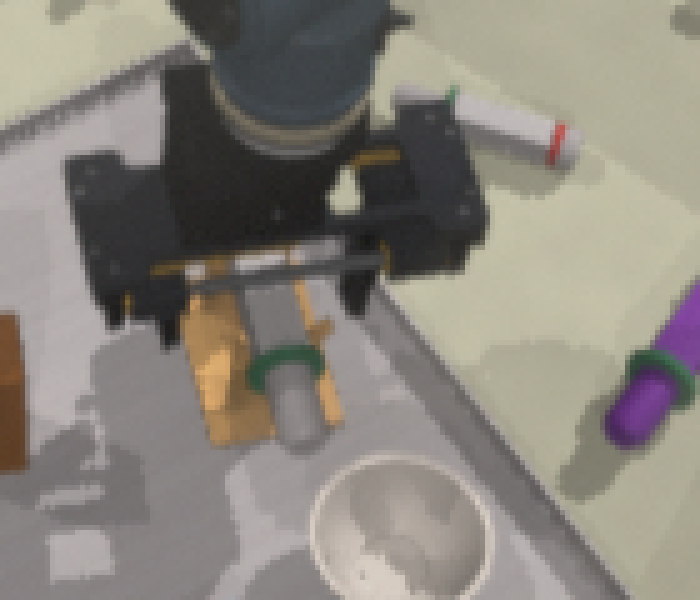

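The fingers are down around the handle between the posts, at scene pixel (355,205). Closing now.

Emit:
move_arm(
  rows=[-0.5,0,-1,0,0,0,0.6,0,0,0,0,0,0,1,0,0,0,0,0,0,1,0,0,0,0,0,0,1,0,0,0,0,0,0,1,0,0,0,0,0,0,1],
)

```text
time: 4.3
position: [0.5335, 0.149, 0.0461]
tool_rot: [0.175, 0.984, -0.0, -0.0]
ft_force: [0.4, 0.2, -0.1]
grip_width: 0.0471
```

```bash
python3 - <<'E'
from tgt import *
rep([.534,.149,.047],Rpick)
E
```

```text
t 4.3 pos [0.5335 0.149  0.0461] q [ 0.0706  0.6979  1.7444  0.      0.6994 -1.1474] F [ 0.3893  0.2417 -0.1248] w 0.047091115331105216
d mm [0.5066 0.0074 0.9453] rotvec [ 0.     -0.      0.0003]
```

Emit:
move_arm(
  rows=[0,0,0,0,0,0,1,0,0,0,0,0,0,1,0,0,0,0,0,0,1,0,0,0,0,0,0,1],
)

```text
time: 4.7
position: [0.5337, 0.1494, 0.046]
tool_rot: [0.176, 0.984, 0.0, 0.0]
ft_force: [0.7, 3.4, -1.6]
grip_width: 0.0258
```

```bash
python3 - <<'E'
from tgt import *
rep([.534,.149,.047],Rpick)
E
```

```text
t 4.7 pos [0.5337 0.1494 0.046 ] q [ 0.0711  0.6982  1.7441  0.0008  0.6989 -1.1475] F [ 0.6932  3.4017 -1.5509] w 0.02583395771736519
d mm [ 0.3231 -0.4306  1.0439] rotvec [-0.0006  0.0004  0.0003]
```

Emit:
move_arm(
  rows=[0,0,5,0,0,0,1,0,0,10,0,0,0,1,0,0,20,0,0,0,1,0,0,30,0,0,0,1,0,0,35,0,0,0,1,0,0,35,0,0,0,1,0,0,30,0,0,0,1,0,0,20,0,0,0,1,0,0,0,0,0,0,1],
)

```text
time: 5.6
position: [0.5348, 0.1485, 0.2347]
tool_rot: [0.176, 0.984, 0.0, 0.003]
ft_force: [-0.1, 0.1, -2.6]
grip_width: 0.0254
```

```bash
python3 - <<'E'
from tgt import *
a_=shot('scene')['color'][60:260,240:480,::-1]
rep(tcp(1,.116),Rgo)
cv2.imwrite('pics/p3.png',cv2.resize(a_,None,fx=3,fy=3,interpolation=0))
E
```

```text
t 5.65 pos [0.5336 0.1485 0.2326] q [ 0.0701  0.4187  1.6029 -0.001   1.1174 -1.1473] F [-0.437  -0.2043 -2.2447] w 0.025454953724407398
d mm [  32.4067 -315.3812  -81.8269] rotvec [ 0.8794 -0.2754 -2.9053]
```

View pics/p3.png

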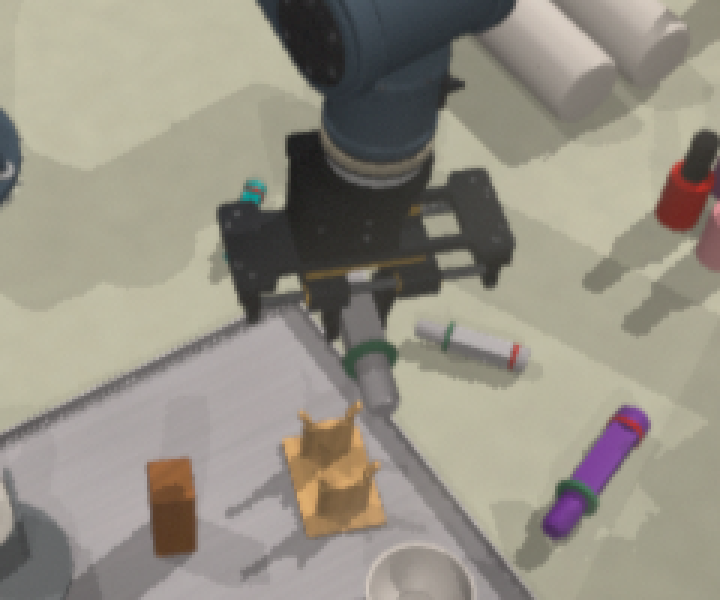

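The cradle is empty and the gauge hangs in the jaws, with its green collar at scene pixel (363,178). Next I swing it end for end while carrying it over to the socket.

Emit:
move_arm(
  rows=[1,-5,0,0,0,-0.06,1,1,-10,0,0,0,-0.12,1,1,-15,0,0,0,-0.145,1,1,-16,0,0,0,-0.145,1,1,-16,0,0,0,-0.145,1,2,-16,0,0,0,-0.145,1,2,-16,0,0,0,-0.145,1,2,-16,0,0,0,-0.145,1,2,-16,0,0,0,-0.145,1,2,-16,0,0,0,-0.145,1,2,-16,0,0,0,-0.145,1,2,-16,0,0,0,-0.145,1],
)

```text
time: 6.85
position: [0.5506, -0.0256, 0.2289]
tool_rot: [0.838, 0.545, -0.002, -0.002]
ft_force: [-0.1, -0.4, -3.6]
grip_width: 0.026
```

Emit:
move_arm(
  rows=[2,-16,0,0,0,-0.145,1,2,-16,0,0,0,-0.145,1,2,-16,0,0,0,-0.145,1,2,-16,0,0,0,-0.145,1,2,-16,0,0,0,-0.145,1,1,-16,0,0,0,-0.145,1,1,-15,0,0,0,-0.145,1,1,-15,0,0,0,-0.145,1,1,-10,0,0,0,-0.12,1,0,-5,0,0,0,-0.07,1,0,0,0,0,0,0,1],
)

```text
time: 7.95
position: [0.5649, -0.1665, 0.2289]
tool_rot: [0.995, -0.096, -0.002, -0.0]
ft_force: [-0.5, -0.2, -2.2]
grip_width: 0.0256
```

```bash
python3 - <<'E'
from tgt import *
rep(tcp(1,.116),Rgo)
E
```

```text
t 7.95 pos [ 0.5649 -0.1665  0.2289] q [-0.4758  0.4734  1.5151 -0.0009  1.1577  1.2877] F [-0.4644 -0.2184 -2.1852] w 0.025595340546271918
d mm [  1.0988  -0.4205 -78.0884] rotvec [-0.137  -0.6002 -0.0606]
```

Emit:
move_arm(
  rows=[0,0,0,-0.0137,-0.06,-0.006,1,0,0,0,-0.027,-0.12,-0.012,1,0,0,0,-0.027,-0.12,-0.012,1,0,0,-5,-0.027,-0.12,-0.012,1,0,0,-10,-0.027,-0.12,-0.012,1,0,0,-10,-0.0137,-0.06,-0.006,1,0,0,-5,0,0,0,1,0,0,0,0,0,0,1,0,0,0,0,0,0,1],
)

```text
time: 8.85
position: [0.5691, -0.1622, 0.2048]
tool_rot: [0.951, -0.115, 0.285, 0.03]
ft_force: [0.4, 0.1, -2.4]
grip_width: 0.0256
```

```bash
python3 - <<'E'
from tgt import *
import pickle
rep(tcp(1,.116),Rgo)
cs={n:shot(n) for n in['scene','top']}; pickle.dump(cs,open('c1.pkl','wb'))
cv2.imwrite('pics/p4.png',cv2.resize(cv2.hconcat([cs['scene']['color'][130:330,150:350,::-1],cs['top']['color'][100:300,340:540,::-1]]),None,fx=2,fy=2,interpolation=0))
rep(tcp(1,.116),Rgo)
E
```

```text
t 8.85 pos [ 0.5691 -0.1622  0.2048] q [-0.5631  0.3798  1.9893  0.7079  0.2838  0.6131] F [ 0.438   0.107  -2.3602] w 0.025632999139558025
d mm [ -3.0531  -4.6926 -53.9814] rotvec [-0.0159 -0.027  -0.0166]
t 8.95 pos [ 0.5697 -0.1626  0.2056] q [-0.5631  0.3792  1.9882  0.7083  0.2836  0.613 ] F [-1.1339  0.9389 -2.8851] w 0.025835978218471552
d mm [ -3.72    -4.261  -54.7978] rotvec [-0.015  -0.0253 -0.0163]
```

View pics/p4.png

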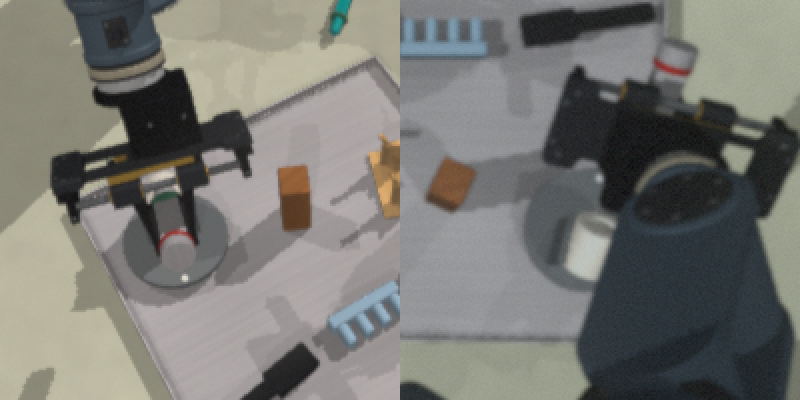

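```bash
cat > kin.py <<'E'
from tgt import *
from scipy.optimize import least_squares
Q=np.array([[1.1355,.5275,1.4327,0,1.1814,-.1785],[.1131,.4224,1.629,.0002,1.0896,-1.1044],[.0735,.5874,1.7105,0,.8449,-1.1445],[.0708,.6943,1.7407,0,.704,-1.1475],[.0706,.6979,1.7444,0,.6994,-1.1474],[.0701,.4187,1.6029,-.001,1.1174,-1.1473],[-.4758,.4734,1.5151,-.0009,1.1577,1.2877],[-.5631,.3792,1.9882,.7083,.2836,.6130],[-.5631,.3798,1.9893,.7079,.2838,.6131]])
P=np.array([[.1587,.6045,.2226],[.5198,.1708,.2228],[.5327,.1505,.1126],[.5353,.1493,.0486],[.5335,.1490,.0461],[.5336,.1485,.2326],[.5649,-.1665,.2289],[.5697,-.1626,.2056],[.5691,-.1622,.2048]])
E=lambda s,a:Ro.from_euler(s,a)
def fk(p,q,full=False):
    h,L2,e3,L3,d,L6,r0,s4,s6=p[0],p[1],p[2],p[3],p[4],p[5],p[6],S4,S6
    R1=E('z',q[0]);R2=R1*E('y',q[1]);R3=R2*E('y',q[2]);R4=R3*E('z',s4*q[3]);R5=R4*E('y',q[4]);R6=R5*E('z',s6*q[5])
    pos=R1.apply([r0,d,h])+R2.apply([0,0,L2])+R3.apply([e3,0,L3])+R5.apply([0,0,L6])
    return (pos,R6*R0) if full else pos
p0=[.3,.4,0,.3,.111,.25,0]
R0=E('z',0);S4=S6=1
best=None
for S4 in(1,-1):
    r=least_squares(lambda p:np.concatenate([(fk(p,q)-x)/.001 for q,x in zip(Q,P)]+[0.02*(np.array(p)-p0)/.001*np.array([1,1,1,1,1,1,1])]),p0)
    if best is None or r.cost<best[0]: best=(r.cost,S4,r.x)
S4=best[1];KP=best[2]
# orientation
Qm=[Ro.from_quat([.128,.9918,0,0]),Ro.from_quat([.995,-.096,-.002,0]),Ro.from_quat([.951,-.115,.285,.03]),Ro.from_quat([.176,.984,0,0])]
idx=[0,6,8,1]
ob=None
for s in(1,-1):
  for k in range(4):
    S6=s;R0=E('z',k*np.pi/2)
    e=[(fk(KP,Q[i],True)[1]*m.inv()).magnitude() for i,m in zip(idx,Qm)]
    if ob is None or sum(e)<ob[0]: ob=(sum(e),s,k,e)
S6=ob[1];R0=E('z',ob[2]*np.pi/2)
def ik(pos,R,q0):
    lo=np.array([-3.08,-.75,.22,-1.43,0,-2.85]);hi=np.array([3.08,2.2,2.44,4.57,2.65,2.85])
    f=lambda q:np.concatenate([(fk(KP,q,True)[0]-pos)*10,(fk(KP,q,True)[1]*R.inv()).as_rotvec()])
    r=least_squares(f,np.clip(q0,lo+.01,hi-.01),bounds=(lo,hi)); return r.x,np.linalg.norm(r.fun)
if __name__=='__main__':
    print(best,ob)
    print([np.round((fk(KP,q)-x)*1000,1) for q,x in zip(Q,P)])
    y=np.cross(tz,a)
    for th in (-60,-40,-20,0,20,40,60):
        t=np.radians(th)
        z=tz*np.cos(t)+np.cross(a,tz)*np.sin(t)
        for nm,sx,ds in(('go',1,(.116,.046)),('nogo',-1,(.09,.062))):
            for D in ds:
                out=[]
                for q0 in ([-.5,.5,1.8,0.3,.5,.6],[-.5,.5,1.8,-.3,.5,-.6],[-.5,.5,1.8,1.5,.5,-.6],[-.5,.5,1.8,3,.5,-1.6],[-.5,.5,1.8,0,.5,-1.6],[-.5,.5,1.8,1.5,.5,-2.],[-.5,.5,1.8,1.5,.5,2]):
                    q,e=ik(M+D*a+.019*z,Rm(sx*a,z),q0)
                    if e<1e-3 and not any(np.allclose(q,o,atol=.02) for o in out): out.append(q)
                print(th,nm,D,*[np.round(q,2) for q in out])
E
python3 kin.py
```

```text
(np.float64(12.037255660932454), 1, array([0.2743, 0.5866, 0.1134, 0.3914, 0.111 , 0.305 , 0.0006])) (0.002710722749644116, 1, 1, [9.895726857230412e-05, 0.0011080108904968204, 0.000647782201985624, 0.0008559723885893673])
[array([-0.1, -0.1,  0. ]), array([ 0.1,  0. , -0. ]), array([-0. ,  0.1,  0.1]), array([ 0. , -0. ,  0.2]), array([-0.1,  0. ,  0.1]), array([ 0., -0., -0.]), array([-0.1,  0.1,  0. ]), array([ 0. , -0.1, -0.2]), array([-0. , -0.1, -0.2])]
-60 go 0.116
-60 go 0.046
-60 nogo 0.09
-60 nogo 0.062
-40 go 0.116
-40 go 0.046 [-0.12  0.73  2.07  4.54  0.78 -2.75]
-40 nogo 0.09
-40 nogo 0.062
-20 go 0.116
-20 go 0.046 [-0.34  0.62  2.2   3.94  0.42 -2.4 ]
-20 nogo 0.09 [-0.33  0.56  2.09  4.27  0.34  0.39]
-20 nogo 0.062 [-0.34  0.59  2.16  4.05  0.38  0.63]
0 go 0.116 [-0.57  0.5   2.06  1.6   0.18 -0.3 ]
0 go 0.046 [-0.62  0.57  2.23  2.42  0.32 -1.18]
0 nogo 0.09 [-0.59  0.52  2.13  2.    0.21  2.43]
0 nogo 0.062 [-0.61  0.55  2.19  2.3   0.27  2.1 ]
20 go 0.116 [-0.78  0.55  2.01  1.27  0.63 -0.15]
20 go 0.046 [-0.85  0.62  2.17  1.52  0.63 -0.54]
20 nogo 0.09
20 nogo 0.062 [-0.84  0.6   2.13  1.46  0.63  2.7 ]
40 go 0.116 [-0.9   0.67  1.89  1.12  1.04 -0.14]
40 go 0.046 [-0.98  0.73  2.03  1.18  0.99 -0.38]
40 nogo 0.09
40 nogo 0.062 [-0.96  0.71  2.    1.16  1.    2.82]
60 go 0.116 [-0.95  0.82  1.73  1.04  1.41 -0.13]
60 go 0.046 [-1.02  0.88  1.86  1.01  1.35 -0.31]
60 nogo 0.09
60 nogo 0.062
```

```bash
cat > k2.py <<'E'
from kin import *
o=robot.get_obs(); print(o['q'])
def zt(th): t=np.radians(th); return tz*np.cos(t)+np.cross(a,tz)*np.sin(t)
print(np.cross(a,tz))
for th in (8,12,16,20,25):
    z=zt(th)
    for nm,sx,ds in(('go',1,(.15,.116,.08,.046)),('nogo',-1,(.12,.09,.075,.062))):
        q0=np.array([-.7,.5,2.,1.2,.5,-.3 if sx>0 else 2.6])
        for D in ds:
            q,e=ik(M+D*a+.019*z,Rm(sx*a,z),q0); print(th,nm,D,np.round(q,2),round(e,4)); 
            if e<1e-3:q0=q
E
python3 k2.py
```

```text
[-0.5631  0.3792  1.9882  0.7083  0.2836  0.613 ]
[ 0.2521  0.9677 -0.    ]
8 go 0.15 [-0.64  0.49  1.97  1.17  0.38  0.1 ] 0.0
8 go 0.116 [-0.66  0.51  2.05  1.41  0.37 -0.18] 0.0
8 go 0.08 [-0.69  0.54  2.14  1.69  0.38 -0.51] 0.0
8 go 0.046 [-0.73  0.58  2.22  1.93  0.42 -0.81] 0.0
8 nogo 0.12 [-0.66  0.51  2.06  1.52  0.37  2.85] 0.0268
8 nogo 0.09 [-0.68  0.53  2.11  1.61  0.37  2.73] 0.0
8 nogo 0.075 [-0.7   0.54  2.15  1.72  0.38  2.59] 0.0
8 nogo 0.062 [-0.71  0.56  2.18  1.82  0.4   2.47] 0.0
12 go 0.15 [-0.68  0.5   1.96  1.18  0.47  0.06] 0.0
12 go 0.116 [-0.7   0.52  2.04  1.35  0.46 -0.16] 0.0
12 go 0.08 [-0.74  0.55  2.13  1.56  0.46 -0.43] 0.0
12 go 0.046 [-0.77  0.59  2.21  1.76  0.49 -0.69] 0.0
12 nogo 0.12 [-0.71  0.52  2.06  1.47  0.46  2.85] 0.0359
12 nogo 0.09 [-0.73  0.54  2.1   1.5   0.46  2.79] 0.0
12 nogo 0.075 [-0.74  0.55  2.14  1.59  0.46  2.67] 0.0
12 nogo 0.062 [-0.76  0.57  2.17  1.67  0.47  2.57] 0.0
16 go 0.15 [-0.71  0.51  1.95  1.17  0.56  0.03] 0.0
16 go 0.116 [-0.74  0.53  2.03  1.31  0.55 -0.15] 0.0
16 go 0.08 [-0.78  0.56  2.11  1.47  0.54 -0.38
[... 468 characters left out ...]
2  2.17  1.52  0.63 -0.54] 0.0
20 nogo 0.12 [-0.79  0.55  2.04  1.39  0.63  2.85] 0.0522
20 nogo 0.09 [-0.8   0.57  2.07  1.36  0.63  2.85] 0.0018
20 nogo 0.075 [-0.82  0.58  2.11  1.41  0.62  2.77] 0.0
20 nogo 0.062 [-0.84  0.6   2.13  1.46  0.63  2.7 ] 0.0
25 go 0.15 [-0.78  0.55  1.91  1.15  0.76 -0.  ] 0.0
25 go 0.116 [-0.82  0.57  1.99  1.22  0.74 -0.14] 0.0
25 go 0.08 [-0.85  0.6   2.07  1.31  0.73 -0.31] 0.0
25 go 0.046 [-0.9   0.64  2.14  1.41  0.72 -0.48] 0.0
25 nogo 0.12 [-0.83  0.58  2.02  1.34  0.74  2.85] 0.0614
25 nogo 0.09 [-0.85  0.59  2.05  1.31  0.73  2.85] 0.0106
25 nogo 0.075 [-0.86  0.61  2.08  1.33  0.72  2.81] 0.0
25 nogo 0.062 [-0.88  0.62  2.11  1.36  0.72  2.74] 0.0
```

```bash
cat > k3.py <<'E'
from k2 import *
E
sed -i 's/^for th in (8/if __name__=="__main__":\n  pass\nfor th in ([] if __name__!="__main__" else ()) or (8/' k2.py; cat > k3.py <<'E'
from kin import *
def zt(th): t=np.radians(th); return tz*np.cos(t)+np.cross(a,tz)*np.sin(t)
def goal(th,sx,D,off=(0,0,0)): z=zt(th); return M+D*a+.019*z+np.array(off),Rm(sx*a,z)
def path(p1,R1,n=8):
    "joint path along a straight interpolation from now"
    from scipy.spatial.transform import Slerp
    o=robot.get_obs(); Rc=Ro.from_quat(o['tool_rot']); q=o['q']; rv=(R1*Rc.inv()).as_rotvec(); p0=o['position']
    for s in np.linspace(0,1,n+1)[1:]:
        q,e=ik(p0+s*(p1-p0),Ro.from_rotvec(s*rv)*Rc,q); print(round(s,2),np.round(q,2),round(e,4))
E
python3 - <<'E'
from k3 import *
p,R=goal(16,1,.125,(0,0,.03)); rep(p,R); path(p,R)
E
```

```text
t 8.95 pos [ 0.5697 -0.1626  0.2056] q [-0.5631  0.3792  1.9882  0.7083  0.2836  0.613 ] F [-1.1339  0.9389 -2.8851] w 0.025835978218471552
d mm [  4.3259  -0.9449 -19.0327] rotvec [ 0.2088 -0.0822  0.1407]
0.12 [-0.59  0.39  1.99  0.82  0.31  0.49] 0.0
0.25 [-0.61  0.39  1.99  0.9   0.35  0.38] 0.0
0.38 [-0.63  0.4   1.99  0.97  0.39  0.3 ] 0.0
0.5 [-0.65  0.41  1.99  1.03  0.42  0.23] 0.0
0.62 [-0.67  0.42  1.99  1.07  0.46  0.17] 0.0
0.75 [-0.7   0.43  1.99  1.1   0.5   0.13] 0.0
0.88 [-0.72  0.45  1.99  1.12  0.54  0.08] 0.0
1.0 [-0.73  0.46  1.98  1.14  0.58  0.05] 0.0
```

Emit:
move_arm(
  rows=[1,0,-4,0.0418,-0.0164,0.0281,1,1,0,-4,0.0418,-0.0164,0.0281,1,1,0,-4,0.0418,-0.0164,0.0281,1,1,-1,-4,0.0418,-0.0164,0.0281,1,0.3,0,-3,0.0418,-0.0164,0.0281,1,0,0,0,0,0,0,1,0,0,0,0,0,0,1],
)

```text
time: 9.65
position: [0.5738, -0.1643, 0.1865]
tool_rot: [0.942, -0.079, 0.312, -0.093]
ft_force: [0.2, -0.4, -2.9]
grip_width: 0.0253
```

```bash
python3 - <<'E'
from k3 import *
import pickle
p,R=goal(16,1,.125,(0,0,.03)); 
cs={n:shot(n) for n in['scene','top']}; rep(p,R); cs['obs']=robot.get_obs(); pickle.dump(cs,open('c2.pkl','wb'))
cv2.imwrite('pics/p5.png',cv2.resize(cv2.hconcat([cs['scene']['color'][190:290,180:280,::-1],cs['top']['color'][110:250,390:490,::-1][:100]]),None,fx=4,fy=4,interpolation=0))
p,R=goal(16,1,.125); rep(p,R); path(p,R,3)
for D in(.1,.07,.046): print(np.round(ik(*goal(16,1,D),robot.get_obs()['q'])[0],2))
E
```

```text
t 9.75 pos [ 0.5738 -0.1634  0.1867] q [-0.7341  0.46    1.9853  1.1426  0.5793  0.0487] F [-0.1089 -0.0539 -2.8188] w 0.025839558464177837
d mm [ 0.2656 -0.2212 -0.1781] rotvec [ 0.0005 -0.0006  0.0007]
t 9.75 pos [ 0.5738 -0.1634  0.1867] q [-0.7341  0.46    1.9853  1.1426  0.5793  0.0487] F [-0.1089 -0.0539 -2.8188] w 0.025839558464177837
d mm [  0.2656  -0.2212 -30.1781] rotvec [ 0.0005 -0.0006  0.0007]
0.33 [-0.73  0.48  1.99  1.18  0.57  0.  ] 0.0
0.67 [-0.73  0.5   2.    1.23  0.56 -0.05] 0.0
1.0 [-0.73  0.52  2.01  1.27  0.55 -0.1 ] 0.0
[-0.76  0.54  2.07  1.38  0.54 -0.25]
[-0.79  0.57  2.14  1.51  0.55 -0.44]
[-0.82  0.6   2.19  1.63  0.56 -0.61]
```

View pics/p5.png

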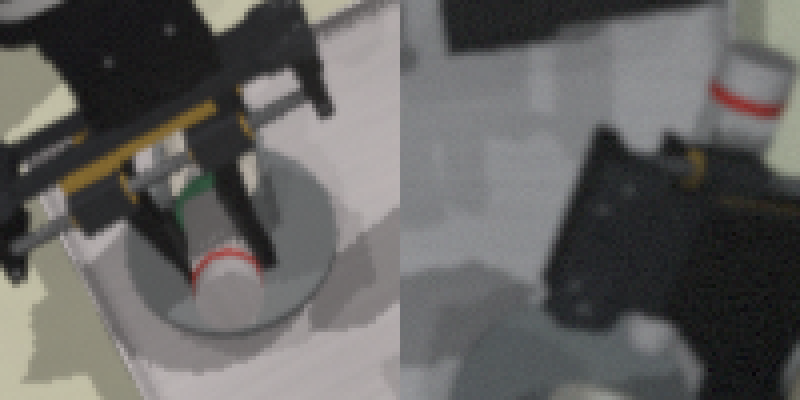

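```bash
cat > gfit.py <<'E'
from k3 import *
import pickle,sys
def gsdf(L):
    x=L[:,0]; r=np.hypot(L[:,1],L[:,2])
    def cyl(x0,x1,R):
        q=np.stack([r-R,abs(x-(x0+x1)/2)-(x1-x0)/2],1); return np.linalg.norm(np.maximum(q,0),axis=1)+np.minimum(q.max(1),0)
    q=np.abs(L)-np.array([.040,.013,.013]); box=np.linalg.norm(np.maximum(q,0),axis=1)+np.minimum(q.max(1),0)
    return np.minimum.reduce([cyl(-.062,-.04,.0165),box,cyl(.04,.046,.02),cyl(.046,.08,.0125)])
def fitg(fn,off=None):
    cs=pickle.load(open(fn,'rb')); o=cs['obs']; Rt=Ro.from_quat(o['tool_rot']); pt=o['position']
    Ls=[]
    for n in('scene','top'):
        X,col,uv=cloud(cs[n]); L=Rt.inv().apply(X-pt); L=L*np.array([-1,-1,1])+np.array([0,0,.019])  # gauge frame nominal
        k=(gsdf(L)<.006)&(col.max(1)>80); k&=~((abs(L[:,0])<.012)&(abs(L[:,1])>.011)); L=L[k]; print(n,len(L)); Ls.append(L)
    for nm,L in zip(('scene','top','both'),Ls+[np.vstack(Ls)]):
        if len(L)<60: continue
        def T(p): return Ro.from_rotvec([0,p[3],p[4]]).inv().apply(L-p[:3])
        f=lambda p:np.concatenate([gsdf(T(p))/.001, np.array(p)*np.array([30,100,100,10,40])])
        r=least_squares(f,np.zeros(5),loss='soft_l1'); print(nm,'dx dy dz mm',r.x[:3]*1000,'pitch,yaw deg',np.degrees(r.x[3:]),'med',np.median(abs(f(r.x)[:-5])))
if __name__=='__main__': fitg(sys.argv[1])
E
python3 gfit.py c2.pkl
```

```text
scene 503
top 586
scene dx dy dz mm [ 3.4323 -0.3768 -2.0635] pitch,yaw deg [0.0723 0.3207] med 0.6014929528395229
top dx dy dz mm [ 3.2555 -1.803  -1.9495] pitch,yaw deg [-0.0515 -0.0534] med 0.6217023706129163
both dx dy dz mm [ 3.334  -1.5983 -1.9935] pitch,yaw deg [-0.0436 -0.1355] med 0.6783595820766628
```

```bash
cat >> k3.py <<'E'
def g2(th,sx,D,dx=.0033,dy=.0013,dz=.002):
    "dx gauge offset toward go end in grip; gauge y = -tool y; for sx=-1 tool flipped"
    z=zt(th); p,R=goal(th,sx,D); gy=-R.as_matrix()[:,1]
    gx=-R.as_matrix()[:,0]
    return p-dx*gx+dy*gy*1+dz*z,R
E
python3 - <<'E'
from k3 import *
p,R=g2(16,1,.105); rep(p,R); print('a',a,'z',zt(16),'gy',-R.as_matrix()[:,1])
E
```

```text
t 9.75 pos [ 0.5738 -0.1634  0.1867] q [-0.7341  0.46    1.9853  1.1426  0.5793  0.0487] F [-0.1089 -0.0539 -2.8188] w 0.025839558464177837
d mm [-11.6504   4.7437 -41.0381] rotvec [ 0.0005 -0.0006  0.0007]
a [ 0.7927 -0.2065  0.5736] z [ 0.603   0.1278 -0.7874] gy [0.0893 0.9701 0.2258]
```

Emit:
move_arm(
  rows=[-1,0.5,-5,0,0,0,1,-2,1,-8,0,0,0,1,-3,1,-10,0,0,0,1,-3,1.2,-10,0,0,0,1,-2.6,1,-8,0,0,0,1,0,0,0,0,0,0,1,0,0,0,0,0,0,1],
)

```text
time: 10.45
position: [0.5622, -0.1587, 0.1454]
tool_rot: [0.942, -0.079, 0.312, -0.094]
ft_force: [0.5, 0.2, -2.6]
grip_width: 0.0256
```

```bash
python3 - <<'E'
from k3 import *
import pickle
cs={n:shot(n) for n in['scene','top']}; cs['obs']=robot.get_obs(); pickle.dump(cs,open('c3.pkl','wb'))
p,R=g2(16,1,.105); rep(p,R)
cv2.imwrite('pics/p6.png',cv2.resize(cs['scene']['color'][200:280,190:280,::-1],None,fx=7,fy=7,interpolation=0))
E
python3 gfit.py c3.pkl
```

```text
t 10.55 pos [ 0.5625 -0.1591  0.1459] q [-0.7451  0.5383  2.0449  1.3475  0.5413 -0.2027] F [ 0.3805 -0.0583 -2.3538] w 0.025729319079210833
d mm [-0.3921  0.4732 -0.2058] rotvec [0.0002 0.0002 0.0008]
scene 456
top 522
scene dx dy dz mm [ 4.2429  0.8397 -2.007 ] pitch,yaw deg [0.3121 0.1075] med 0.6280608436666761
top dx dy dz mm [ 3.4291 -1.5446 -1.7982] pitch,yaw deg [-0.1438 -0.2085] med 0.6798869853387111
both dx dy dz mm [ 3.8393 -1.2252 -1.9025] pitch,yaw deg [-0.1157 -0.3581] med 0.7572647213721762
```

View pics/p6.png

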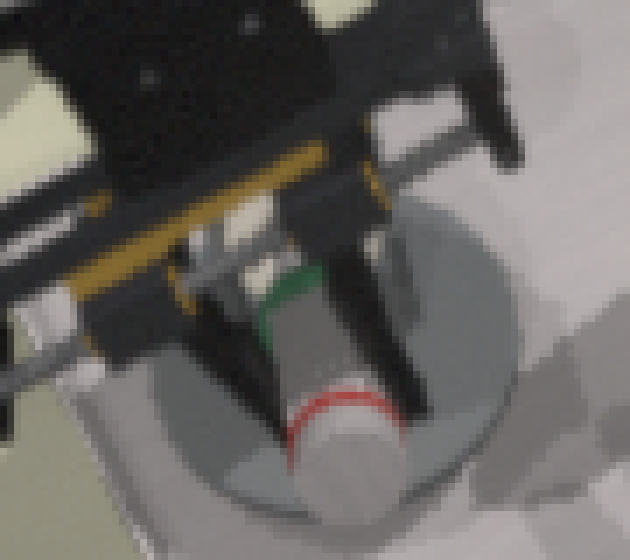

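The plug points at the mouth along the bore axis. The collar is at scene pixel (231,243) and the white mouth rim shows just behind it. I'll insert it in small steps and watch the force.

Emit:
move_arm(
  rows=[-3.2,1.1,-2.1,0,0,0,1,-2.8,0.8,-2.0,0,0,0,1,-2.8,0.7,-2.0,0,0,0,1,-2.8,0.7,-2.0,0,0,0,1,-1.6,0.4,-1.15,0,0,0,1,-1.6,0.4,-1.15,0,0,0,1,-1.6,0.4,-1.15,0,0,0,1,-1.6,0.4,-1.15,0,0,0,1,0,0,0,0,0,0,1],
)

```text
time: 11.45
position: [0.5438, -0.154, 0.1325]
tool_rot: [0.942, -0.079, 0.312, -0.094]
ft_force: [0.1, 0.7, -3.5]
grip_width: 0.0256
```

```bash
python3 - <<'E'
from k3 import *
p,R=g2(16,1,.083); rep(p,R)
E
```

```text
t 11.45 pos [ 0.5438 -0.154   0.1325] q [-0.7677  0.5583  2.0988  1.45    0.5399 -0.3445] F [ 0.0627  0.6822 -3.4509] w 0.02564846014948704
d mm [ 0.8609 -0.0935  0.5873] rotvec [-0.0011 -0.001   0.0013]
```

Emit:
move_arm(
  rows=[-1.6,0.4,-1.15,0,0,0,1,-1.6,0.4,-1.15,0,0,0,1,-1.6,0.4,-1.15,0,0,0,1,0,0,0,0,0,0,1],
)

```text
time: 11.85
position: [0.5389, -0.1527, 0.129]
tool_rot: [0.942, -0.079, 0.312, -0.094]
ft_force: [-1.1, -0.5, -2.1]
grip_width: 0.0257
```

```bash
python3 - <<'E'
from k3 import *
p,R=g2(16,1,.076); rep(p,R)
E
```

```text
t 11.85 pos [ 0.5389 -0.1527  0.129 ] q [-0.7741  0.5644  2.1129  1.478   0.5406 -0.3837] F [-1.1041 -0.5117 -2.131 ] w 0.025690737111443478
d mm [0.1935 0.0832 0.0543] rotvec [-0.0012 -0.0012  0.0013]
```

Emit:
move_arm(
  rows=[-1.6,0.4,-1.15,0,0,0,1,-1.6,0.4,-1.15,0,0,0,1,-1.6,0.4,-1.15,0,0,0,1,-1.6,0.4,-1.15,0,0,0,1,0,0,0,0,0,0,1],
)

```text
time: 12.35
position: [0.5325, -0.1511, 0.1244]
tool_rot: [0.942, -0.079, 0.312, -0.094]
ft_force: [-0.1, 0.1, -1.8]
grip_width: 0.0256
```

```bash
python3 - <<'E'
from k3 import *
p,R=g2(16,1,.068); rep(p,R); print(robot.get_obs()['moment'])
E
```

```text
t 12.35 pos [ 0.5325 -0.1511  0.1244] q [-0.7828  0.5731  2.1315  1.5158  0.5424 -0.4369] F [-0.1388  0.0701 -1.814 ] w 0.025611099275911597
d mm [0.2712 0.1227 0.0751] rotvec [-0.0012 -0.0012  0.0014]
[-0.1435  0.7583  0.0682]
```

Emit:
move_arm(
  rows=[-1.6,0.45,-1.15,0,0,0,1,-1.6,0.45,-1.15,0,0,0,1,-1.6,0.45,-1.15,0,0,0,1,-1.6,0.45,-1.15,0,0,0,1,0,0,0,0,0,0,1],
)

```text
time: 12.85
position: [0.5261, -0.1493, 0.1198]
tool_rot: [0.942, -0.079, 0.312, -0.094]
ft_force: [-0.5, 0.2, -2.8]
grip_width: 0.0256
```

Emit:
move_arm(
  rows=[-1.6,0.4,-1.15,0,0,0,1,-1.6,0.4,-1.15,0,0,0,1,-1.6,0.4,-1.15,0,0,0,1,-1.6,0.4,-1.15,0,0,0,1,0,0,0,0,0,0,1],
)

```text
time: 13.35
position: [0.5198, -0.1477, 0.1152]
tool_rot: [0.942, -0.079, 0.312, -0.094]
ft_force: [-0.2, 0.3, -2.4]
grip_width: 0.0256
```

```bash
python3 - <<'E'
from k3 import *
import pickle
p,R=g2(16,1,.052); rep(p,R); print(robot.get_obs()['moment'])
cs={n:shot(n) for n in['scene','top']}; cs['obs']=robot.get_obs(); pickle.dump(cs,open('c4.pkl','wb'))
cv2.imwrite('pics/p7.png',cv2.resize(cs['scene']['color'][200:280,190:280,::-1],None,fx=7,fy=7,interpolation=0))
E
python3 gfit.py c4.pkl
```

```text
t 13.35 pos [ 0.5198 -0.1477  0.1152] q [-0.8007  0.5926  2.1687  1.593   0.5486 -0.5464] F [-0.1599  0.3098 -2.3711] w 0.025592618895763246
d mm [0.3659 0.0396 0.0984] rotvec [-0.0013 -0.0012  0.0014]
[-0.1709  0.7095 -0.015 ]
scene 409
top 456
scene dx dy dz mm [ 4.0182  1.0063 -2.3197] pitch,yaw deg [0.2355 0.4494] med 0.6121786765007458
top dx dy dz mm [ 3.3109 -1.2115 -2.0069] pitch,yaw deg [-0.2131  0.1006] med 0.6811552143906494
both dx dy dz mm [ 3.6863 -0.8542 -2.2401] pitch,yaw deg [ 0.0562 -0.1195] med 0.7824588811941695
```

View pics/p7.png

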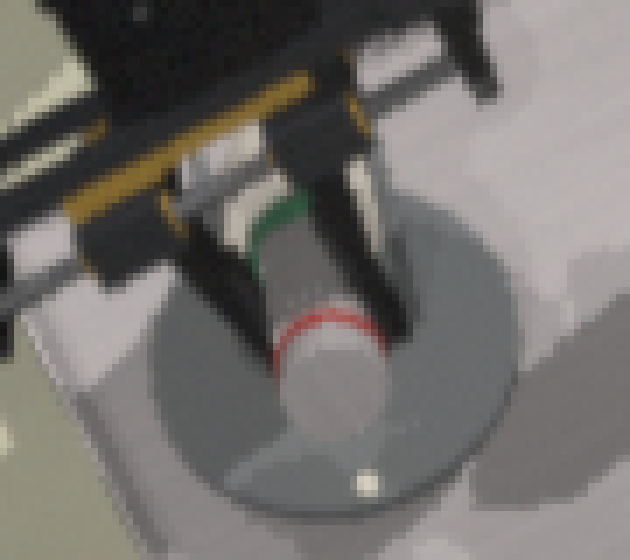

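The plug is about 34 mm in with no force rise, and the green collar at scene pixel (229,232) is almost at the rim. I'll finish with 1 mm steps.

Emit:
move_arm(
  rows=[-0.8,0.2,-0.57,0,0,0,1,-0.8,0.2,-0.57,0,0,0,1,-0.8,0.2,-0.57,0,0,0,1,-0.8,0.2,-0.57,0,0,0,1,0,0,0,0,0,0,1],
)

```text
time: 13.95
position: [0.5167, -0.147, 0.113]
tool_rot: [0.942, -0.079, 0.312, -0.094]
ft_force: [0.2, -0.6, -3.7]
grip_width: 0.0261
```

Emit:
move_arm(
  rows=[-0.8,0.2,-0.57,0,0,0,1,0,0,0,0,0,0,1],
)

```text
time: 14.15
position: [0.516, -0.1468, 0.1125]
tool_rot: [0.942, -0.079, 0.312, -0.094]
ft_force: [-0.2, 0.1, -2.2]
grip_width: 0.0257
```

Emit:
move_arm(
  rows=[-0.8,0.2,-0.57,0,0,0,1,0,0,0,0,0,0,1],
)

```text
time: 14.35
position: [0.5153, -0.1467, 0.112]
tool_rot: [0.942, -0.079, 0.312, -0.094]
ft_force: [-0.9, -0.3, -3.2]
grip_width: 0.0257
```

Emit:
move_arm(
  rows=[-0.8,0.2,-0.57,0,0,0,1,0,0,0,0,0,0,1],
)

```text
time: 14.55
position: [0.5152, -0.1468, 0.1119]
tool_rot: [0.942, -0.079, 0.313, -0.094]
ft_force: [2.1, 0.2, -0.6]
grip_width: 0.0261
```

Emit:
move_arm(
  rows=[-0.6,0.15,-0.43,0,0,0,1,0,0,0,0,0,0,1],
)

```text
time: 14.75
position: [0.5152, -0.1467, 0.1119]
tool_rot: [0.942, -0.079, 0.314, -0.094]
ft_force: [4.7, 0.1, 1.5]
grip_width: 0.0258
```

```bash
python3 - <<'E'
from k3 import *
import pickle
p,R=g2(16,1,.046); rep(p,R); print(robot.get_obs()['moment'], robot.get_obs()['ft_force']@a)
E
```

```text
t 14.75 pos [ 0.5152 -0.1467  0.1119] q [-0.8096  0.6021  2.1843  1.6311  0.5555 -0.5999] F [4.6645 0.0531 1.4623] w 0.0257564967380758
d mm [ 0.1417  0.3105 -0.0936] rotvec [-0.0008  0.003   0.0013]
[ 0.0172 -0.244  -0.1751] 4.525329589531355
```

Axial force rose about 6 N and the TCP stopped at the predicted seating depth, D = 46 mm. I'll check this in a picture.

```bash
python3 - <<'E'
from k3 import *
import pickle
cs={n:shot(n) for n in['scene','top']}; cs['obs']=robot.get_obs(); pickle.dump(cs,open('c5.pkl','wb'))
rep(*g2(16,1,.046))
cv2.imwrite('pics/p8.png',cv2.resize(cs['scene']['color'][200:280,190:280,::-1],None,fx=7,fy=7,interpolation=0))
E
python3 gfit.py c5.pkl
```

```text
t 14.85 pos [ 0.5152 -0.1467  0.1119] q [-0.8096  0.602   2.1843  1.6309  0.5554 -0.5997] F [5.0722 0.4181 1.4517] w 0.02561391507118336
d mm [ 0.158   0.2971 -0.0934] rotvec [-0.0008  0.0029  0.0013]
scene 436
top 456
scene dx dy dz mm [ 3.4898  1.0093 -2.5092] pitch,yaw deg [0.4093 0.7474] med 0.6857187079076805
top dx dy dz mm [ 3.0007 -1.3634 -1.8117] pitch,yaw deg [0.0148 0.0176] med 0.7136063556780256
both dx dy dz mm [ 3.2806 -0.128  -2.3859] pitch,yaw deg [0.521  1.0897] med 0.8015480233601411
```

View pics/p8.png

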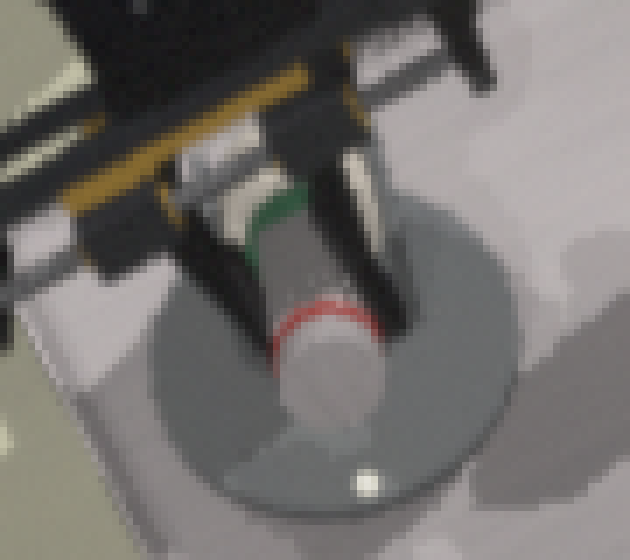

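```bash
python3 - <<'E'
from k3 import *
q=robot.get_obs()['q']
for th in (4,6,8):
    for D in (.1,.105,.11): print(th,D,np.round(ik(*g2(th,1,D),q)[0],2))
    qq=ik(*g2(th,1,.1),q)[0]; qq[5]+=3.14
    for D in(.1,.09,.062): print('ng',np.round(ik(*g2(th,-1,D,),qq)[0],2),ik(*g2(th,-1,D),qq)[1])
p,R=g2(16,1,.105);rep(p,R)
E
```

```text
4 0.1 [-0.62  0.51  2.09  1.63  0.27 -0.38]
4 0.105 [-0.62  0.51  2.08  1.58  0.27 -0.32]
4 0.11 [-0.62  0.51  2.07  1.53  0.27 -0.26]
ng [-0.63  0.52  2.1   1.7   0.28  2.69] 1.5734908429877378e-10
ng [-0.64  0.53  2.13  1.8   0.29  2.58] 2.954957743945348e-10
ng [-0.67  0.56  2.2   2.05  0.34  2.28] 7.280097526015224e-15
6 0.1 [-0.65  0.52  2.09  1.57  0.32 -0.33]
6 0.105 [-0.64  0.51  2.07  1.52  0.32 -0.28]
6 0.11 [-0.64  0.51  2.06  1.48  0.32 -0.23]
ng [-0.66  0.52  2.1   1.62  0.33  2.74] 1.1190058165691826e-10
ng [-0.67  0.53  2.12  1.71  0.33  2.64] 8.875787694599982e-11
ng [-0.69  0.56  2.19  1.94  0.37  2.37] 1.4182704519514267e-15
8 0.1 [-0.67  0.52  2.08  1.52  0.36 -0.3 ]
8 0.105 [-0.66  0.52  2.07  1.48  0.36 -0.26]
8 0.11 [-0.66  0.51  2.06  1.44  0.36 -0.21]
ng [-0.68  0.53  2.1   1.56  0.37  2.78] 7.63225189504011e-11
ng [-0.69  0.54  2.12  1.64  0.37  2.69] 7.52510726790522e-12
ng [-0.71  0.57  2.19  1.85  0.4   2.44] 2.459153432085532e-13
t 14.85 pos [ 0.5152 -0.1467  0.1119] q [-0.8096  0.602   2.1843  1.6309  0.5554 -0.5997] F [5.0722 0.4181 1.4517] w 0.02561391507118336
d mm [ 46.9273 -11.8854  33.7476] rotvec [-0.0008  0.0029  0.0013]
```

Emit:
move_arm(
  rows=[0.8,-0.2,0.6,0,0,0,1,1.6,-0.4,1.15,0,0,0,1,3.2,-0.8,2.3,0,0,0,1,4,-1,2.9,0,0,0,1,4.8,-1.2,3.4,0,0,0,1,4.8,-1.2,3.4,0,0,0,1,4.8,-1.2,3.4,0,0,0,1,4.8,-1.2,3.4,0,0,0,1,4.8,-1.2,3.4,0,0,0,1,4.8,-1.2,3.4,0,0,0,1,4.8,-1.2,3.4,0,0,0,1,4,-1,2.9,0,0,0,1],
)

```text
time: 16.05
position: [0.5603, -0.1577, 0.1441]
tool_rot: [0.943, -0.079, 0.311, -0.094]
ft_force: [-0.0, -1.1, -3.1]
grip_width: 0.0255
```

```bash
python3 - <<'E'
from k3 import *
rep(*g2(16,1,.105)); p,R=g2(5,1,.105);rep(p,R); path(p,R,4); print(zt(5))
p,R=g2(5,-1,.1,dx=.0035,dy=0); print(p)
E
```

```text
t 16.05 pos [ 0.5603 -0.1577  0.1441] q [-0.7454  0.54    2.0501  1.352   0.5394 -0.2091] F [-0.0437 -1.0763 -3.0894] w 0.02551547887108152
d mm [ 1.8007 -0.9196  1.6015] rotvec [-0.0008 -0.0031  0.0009]
t 16.05 pos [ 0.5603 -0.1577  0.1441] q [-0.7454  0.54    2.0501  1.352   0.5394 -0.2091] F [-0.0437 -1.0763 -3.0894] w 0.02551547887108152
d mm [ 1.3576 -4.8474  0.7998] rotvec [-0.1531  0.0366 -0.109 ]
0.25 [-0.72  0.53  2.06  1.39  0.48 -0.22] 0.0
0.5 [-0.69  0.52  2.07  1.43  0.42 -0.24] 0.0
0.75 [-0.66  0.52  2.07  1.49  0.36 -0.26] 0.0
1.0 [-0.63  0.51  2.08  1.55  0.29 -0.3 ] 0.0
[ 0.5749 -0.0597 -0.816 ]
[ 0.5521 -0.1614  0.138 ]
```

Emit:
move_arm(
  rows=[0.4,-1.2,0.2,-0.0383,0.0092,-0.0273,1,0.4,-1.2,0.2,-0.0383,0.0092,-0.0273,1,0.4,-1.2,0.2,-0.0383,0.0092,-0.0273,1,0.4,-1.2,0.2,-0.0383,0.0092,-0.0273,1,0,0,0,0,0,0,1],
)

```text
time: 16.55
position: [0.5617, -0.161, 0.1448]
tool_rot: [0.947, -0.107, 0.303, -0.004]
ft_force: [-0.1, -0.4, -2.8]
grip_width: 0.0252
```

```bash
python3 - <<'E'
from k3 import *
rep(*g2(5,1,.105))
E
```

```text
t 16.55 pos [ 0.5617 -0.161   0.1448] q [-0.6282  0.5105  2.0768  1.5541  0.2951 -0.3014] F [-0.0572 -0.3697 -2.8256] w 0.025171754571564793
d mm [ 0.0347 -1.5838  0.0298] rotvec [-0.0005  0.     -0.0018]
```

Emit:
move_arm(
  rows=[0,0,0,0.043,-0.0045,-0.061,1,0,0,0,0.086,-0.0089,-0.1221,1,0,0,0,0.086,-0.0089,-0.1221,1,0,0,0,0.086,-0.0089,-0.1221,1,0,0,0,0.086,-0.0089,-0.1221,1,0,0,0,0.086,-0.0089,-0.1221,1,0,0,0,0.086,-0.0089,-0.1221,1,0,0,0,0.086,-0.0089,-0.1221,1,0,0,0,0.086,-0.0089,-0.1221,1,0,0,0,0.086,-0.0089,-0.1221,1,0,0,0,0.086,-0.0089,-0.1221,1],
)

```text
time: 17.65
position: [0.562, -0.163, 0.1449]
tool_rot: [-0.591, 0.748, -0.211, 0.216]
ft_force: [0.2, 0.4, -2.9]
grip_width: 0.0255
```

Emit:
move_arm(
  rows=[-1,0,-1,0.086,-0.0089,-0.1221,1,-1,0,-1,0.086,-0.0089,-0.1221,1,-2,0,-1,0.086,-0.0089,-0.1221,1,-2,0,-1,0.086,-0.0089,-0.1221,1,-2,0,-1,0.086,-0.0089,-0.1221,1,-1,0,-1,0.086,-0.0089,-0.1221,1,0,0,-1,0.086,-0.0089,-0.1221,1,0,0,0,0.086,-0.0089,-0.1221,1,0,0,0,0.086,-0.0089,-0.1221,1,0,0,0,0.086,-0.0089,-0.1221,1,0,0,0,0,0,0,1],
)

```text
time: 18.75
position: [0.5531, -0.163, 0.1379]
tool_rot: [0.073, 0.951, -0.008, 0.301]
ft_force: [-0.0, 0.5, -2.0]
grip_width: 0.026
```

```bash
python3 - <<'E'
from k3 import *
rep(*g2(5,-1,.1,dx=.0035,dy=0))
E
```

```text
t 18.75 pos [ 0.5531 -0.163   0.1379] q [-0.6437  0.5211  2.0967  1.6282  0.3014  2.6746] F [-0.0467  0.4875 -1.9846] w 0.02595250962466144
d mm [-1.0165  1.6251  0.0702] rotvec [ 0.0414 -0.0083 -0.0613]
```

Emit:
move_arm(
  rows=[-0.5,1,0,0.0414,-0.0083,-0.0613,1,0,0,0,0,0,0,1,0,0,0,0,0,0,1],
)

```text
time: 19.05
position: [0.553, -0.162, 0.1383]
tool_rot: [0.107, 0.947, 0.002, 0.304]
ft_force: [-0.2, -0.0, -2.7]
grip_width: 0.0255
```

```bash
python3 - <<'E'
from k3 import *
import pickle
cs={n:shot(n) for n in['scene','top']}; cs['obs']=robot.get_obs(); pickle.dump(cs,open('c6.pkl','wb'))
rep(*g2(5,-1,.1,dx=.0035,dy=0))
cv2.imwrite('pics/p9.png',cv2.resize(cv2.hconcat([cs['scene']['color'][190:300,190:300,::-1],cs['top']['color'][100:210,390:500,::-1]]),None,fx=3.6,fy=3.6,interpolation=0))
for n in('scene','top'):
    for d in robot.spot_point(n,'turntable_mark')[:1]: print(n,d, px2w(cs[n],*d['at']))
E
python3 gfit.py c6.pkl
```

```text
t 19.15 pos [ 0.5531 -0.162   0.1384] q [-0.6421  0.5211  2.1011  1.6614  0.3021  2.715 ] F [-0.1216  0.1982 -2.0726] w 0.025490583925287625
d mm [-1.067   0.6519 -0.3808] rotvec [ 0.002   0.0008 -0.0014]
scene {'at': [242.7, 269.5], 'conf': 0.8} [ 0.6081 -0.1709  0.209 ]
top {'at': [442.6, 189.4], 'conf': 0.79} [ 0.4954 -0.119   0.21  ]
scene 511
top 566
scene dx dy dz mm [ 4.5628  0.1167 -2.1665] pitch,yaw deg [-0.3326 -0.2517] med 0.7042712407655093
top dx dy dz mm [ 2.3157  1.891  -1.2351] pitch,yaw deg [ 0.1944 -0.3817] med 0.837140496383417
both dx dy dz mm [ 3.8039  0.9694 -1.9951] pitch,yaw deg [-0.4118  0.0673] med 0.8463827842425531
```

View pics/p9.png

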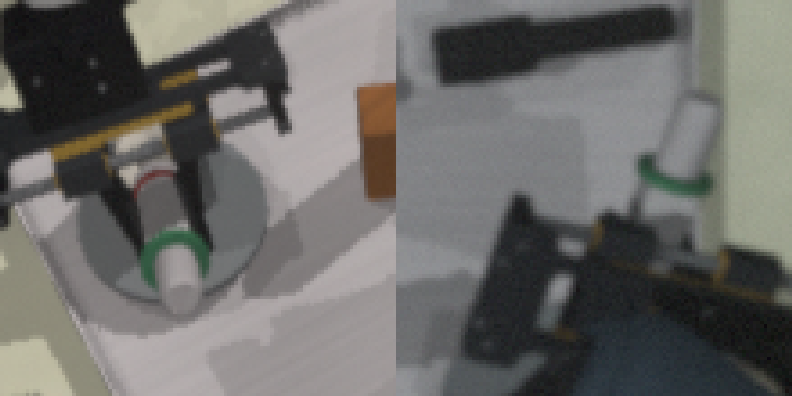

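```bash
python3 - <<'E'
from k3 import *
for D in(.09,.07,.062): rep(*g2(5,-1,D,dx=.0035,dy=-.0013))
E
```

```text
t 19.25 pos [ 0.5532 -0.162   0.1384] q [-0.642   0.5211  2.101   1.6617  0.3021  2.7155] F [-0.8354  0.3863 -2.3074] w 0.025662627935149077
d mm [-8.7891  3.9617 -6.071 ] rotvec [ 0.0016  0.001  -0.0008]
t 19.25 pos [ 0.5532 -0.162   0.1384] q [-0.642   0.5211  2.101   1.6617  0.3021  2.7155] F [-0.8354  0.3863 -2.3074] w 0.025662627935149077
d mm [-24.6431   8.0913 -17.5426] rotvec [ 0.0016  0.001  -0.0008]
t 19.25 pos [ 0.5532 -0.162   0.1384] q [-0.642   0.5211  2.101   1.6617  0.3021  2.7155] F [-0.8354  0.3863 -2.3074] w 0.025662627935149077
d mm [-30.9848   9.7432 -22.1312] rotvec [ 0.0016  0.001  -0.0008]
```

Emit:
move_arm(
  rows=[-2.2,1,-1.5,0.0016,0.001,-0.0008,1,-2.2,1,-1.5,0,0,0,1,-2.2,1,-1.5,0,0,0,1,-2.2,1,-1.5,0,0,0,1,-3.2,0.8,-2.3,0,0,0,1,-3.2,0.8,-2.3,0,0,0,1,-3.2,0.8,-2.3,0,0,0,1,-3.2,0.8,-2.3,0,0,0,1,-1.6,0.4,-1.2,0,0,0,1,0,0,0,0,0,0,1,0,0,0,0,0,0,1],
)

```text
time: 20.35
position: [0.5301, -0.1544, 0.1221]
tool_rot: [0.109, 0.947, 0.003, 0.303]
ft_force: [0.6, -0.4, -2.0]
grip_width: 0.0259
```

```bash
python3 - <<'E'
from k3 import *
import pickle
cs={n:shot(n) for n in['scene','top']}; cs['obs']=robot.get_obs(); pickle.dump(cs,open('c7.pkl','wb'))
rep(*g2(5,-1,.065,dx=.0035,dy=-.0013))
cv2.imwrite('pics/p10.png',cv2.resize(cs['scene']['color'][200:280,190:280,::-1],None,fx=7,fy=7,interpolation=0))
E
python3 gfit.py c7.pkl
```

```text
t 20.45 pos [ 0.5303 -0.1545  0.1222] q [-0.6634  0.5499  2.1708  1.9267  0.3338  2.4189] F [ 0.7251  0.0512 -3.0252] w 0.025524353723169302
d mm [-5.6703  1.5928 -4.1827] rotvec [-0.0003  0.0006  0.0009]
scene 472
top 516
scene dx dy dz mm [ 5.0225  0.0089 -2.1157] pitch,yaw deg [-0.2008 -0.0394] med 0.6609063084743165
top dx dy dz mm [ 2.4688  1.624  -1.824 ] pitch,yaw deg [-0.3019 -0.0095] med 0.7594583263028686
both dx dy dz mm [ 2.9233  0.898  -2.0073] pitch,yaw deg [-0.3396  0.2426] med 0.885428829422971
```

View pics/p10.png

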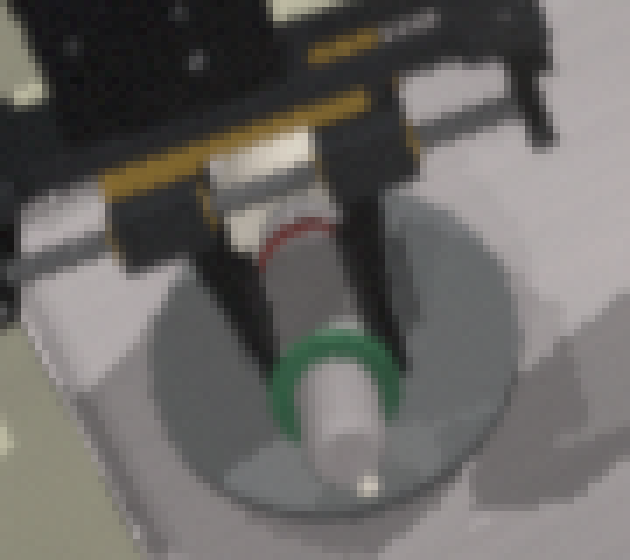

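The thick no-go end is about 10 mm short of the mouth and centred on it. The red band is at scene pixel (233,233). I'll ease it on.

Emit:
move_arm(
  rows=[-1.6,0.45,-1.2,-0.0003,0.0006,0.0009,1,-1.6,0.45,-1.2,0,0,0,1,-1.6,0.45,-1.2,0,0,0,1,-1.2,0.3,-0.9,0,0,0,1,0,0,0,0,0,0,1],
)

```text
time: 20.95
position: [0.5245, -0.1529, 0.1178]
tool_rot: [0.108, 0.947, 0.003, 0.304]
ft_force: [1.2, 0.0, -1.8]
grip_width: 0.0255
```

```bash
python3 - <<'E'
from k3 import *
rep(*g2(5,-1,.062,dx=.0035,dy=-.0013))
E
```

```text
t 20.95 pos [ 0.5245 -0.1529  0.1178] q [-0.6703  0.5598  2.1887  1.9895  0.3474  2.3452] F [ 1.161   0.0399 -1.7978] w 0.025489897609233387
d mm [-2.2499  0.6056 -1.4958] rotvec [-0.0006  0.0009  0.0004]
```

Emit:
move_arm(
  rows=[-0.8,0.2,-0.57,0,0,0,1,0,0,0,0,0,0,1],
)

```text
time: 21.15
position: [0.5245, -0.1529, 0.1178]
tool_rot: [0.108, 0.946, 0.003, 0.305]
ft_force: [2.7, -0.4, 1.4]
grip_width: 0.0253
```

Emit:
move_arm(
  rows=[-0.8,0.2,-0.57,0,0,0,1,0,0,0,0,0,0,1],
)

```text
time: 21.35
position: [0.5244, -0.1529, 0.1178]
tool_rot: [0.108, 0.946, 0.003, 0.306]
ft_force: [5.0, -0.5, 3.4]
grip_width: 0.0256
```

Contact at D ≈ 64 mm. The TCP stopped and axial force is about 7 N, so the no-go end is refused. I'll hold it there for over a second.

Emit:
move_arm(
  rows=[0,0,0,0,0,0,1,0,0,0,0,0,0,1,0,0,0,0,0,0,1,0,0,0,0,0,0,1,0,0,0,0,0,0,1,0,0,0,0,0,0,1,0,0,0,0,0,0,1],
)

```text
time: 22.05
position: [0.5245, -0.1528, 0.1178]
tool_rot: [0.108, 0.946, 0.003, 0.306]
ft_force: [4.6, -0.4, 2.6]
grip_width: 0.0256
```

```bash
python3 - <<'E'
from k3 import *
import pickle
cs={n:shot(n) for n in['scene','top']}; cs['obs']=robot.get_obs(); pickle.dump(cs,open('c8.pkl','wb'))
rep(*g2(5,-1,.0648,dx=.0035,dy=-.0013)); print(robot.get_obs()['moment'])
cv2.imwrite('pics/p11.png',cv2.resize(cv2.hconcat([cs['scene']['color'][200:280,190:280,::-1],cs['top']['color'][170:250,390:480,::-1]]),None,fx=4.4,fy=4.4,interpolation=0))
E
python3 gfit.py c8.pkl
```

```text
t 22.15 pos [ 0.5245 -0.1529  0.1178] q [-0.6718  0.5614  2.1916  2.0059  0.353   2.3263] F [5.4527 0.2286 3.3255] w 0.02579368283929415
d mm [-0.0288  0.0437  0.1002] rotvec [ 0.0003  0.0049 -0.0002]
[ 0.0702 -0.5286 -0.0167]
scene 487
top 506
scene dx dy dz mm [ 1.8866 -0.038  -2.332 ] pitch,yaw deg [-0.4812 -0.1457] med 0.8045090544053987
top dx dy dz mm [ 2.7487  1.6488 -1.3952] pitch,yaw deg [-0.1506  0.0124] med 0.9422381203817234
both dx dy dz mm [ 2.4115  0.9285 -2.0834] pitch,yaw deg [-0.6614  0.2831] med 0.9635997439329022
```

View pics/p11.png

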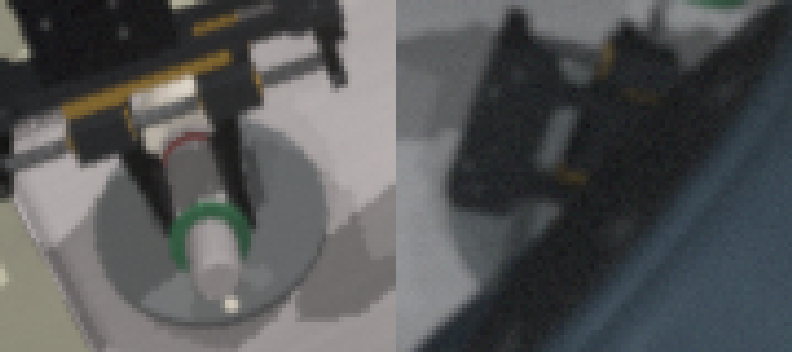

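Emit:
move_arm(
  rows=[-0.3,0.1,-0.2,0,0.005,0,1,0,0,0,0,0,0,1,0,0,0,0,0,0,1,0,0,0,0,0,0,1,0,0,0,0,0,0,1,0,0,0,0,0,0,1,0,0,0,0,0,0,1,0,0,0,0,0,0,1,0,0,0,0,0,0,1,0,0,0,0,0,0,1,0,0,0,0,0,0,1,0,0,0,0,0,0,1],
)

```text
time: 23.35
position: [0.5244, -0.1528, 0.1177]
tool_rot: [0.108, 0.947, 0.003, 0.303]
ft_force: [4.9, -0.9, 2.3]
grip_width: 0.0258
```

```bash
python3 - <<'E'
from k3 import *
rep(*g2(5,-1,.0648,dx=.0035,dy=-.0013)); print(robot.get_obs()['moment'])
E
```

```text
t 23.35 pos [ 0.5244 -0.1528  0.1177] q [-0.6699  0.56    2.1887  1.9904  0.3468  2.3436] F [ 4.8744 -0.897   2.2508] w 0.02579495687118622
d mm [0.0048 0.0022 0.2369] rotvec [ 0.0003  0.0004 -0.0003]
[ 0.0675 -0.6193 -0.0573]
```

The no-go end was held against the mouth for over 2 s at about 7 N with no entry. Now I draw it back.

Emit:
move_arm(
  rows=[0.8,-0.2,0.6,0,0,0,1,1.6,-0.4,1.15,0,0,0,1,3.2,-0.8,2.3,0,0,0,1,4,-1,2.9,0,0,0,1,4,-1,2.9,0,0,0,1,4,-1,2.9,0,0,0,1,4,-1,2.9,0,0,0,1,4,-1,2.9,0,0,0,1,3,-0.8,2.2,0,0,0,1],
)

```text
time: 24.25
position: [0.5487, -0.1589, 0.1356]
tool_rot: [0.108, 0.948, 0.003, 0.298]
ft_force: [-0.1, 0.2, -2.4]
grip_width: 0.0259
```

Emit:
move_arm(
  rows=[0,0,1,-0.043,0.0045,0.061,1,0,0,2,-0.086,0.0089,0.1221,1,1,0,2,-0.086,0.0089,0.1221,1,2,0,2,-0.086,0.0089,0.1221,1,2,0,2,-0.086,0.0089,0.1221,1,2,0,2,-0.086,0.0089,0.1221,1,2,0,2,-0.086,0.0089,0.1221,1,2,0,2,-0.086,0.0089,0.1221,1,1,0,2,-0.086,0.0089,0.1221,1,0,0,2,-0.086,0.0089,0.1221,1,0,0,2,-0.086,0.0089,0.1221,1],
)

```text
time: 25.35
position: [0.5605, -0.1588, 0.1564]
tool_rot: [-0.595, 0.745, -0.213, 0.212]
ft_force: [-0.6, -0.0, -3.0]
grip_width: 0.0256
```

```bash
python3 - <<'E'
from k3 import *
p,R=g2(5,1,.11); rep(p,R);path(p,R,4)
E
```

```text
t 25.35 pos [ 0.5605 -0.1588  0.1564] q [-0.6191  0.4811  2.0708  1.4357  0.2845  1.3952] F [-0.5648 -0.0451 -2.9852] w 0.025609363202382204
d mm [ 5.1979 -4.8141 -8.6203] rotvec [-0.8927  0.0935  1.2814]
0.25 [-0.62  0.49  2.07  1.46  0.29  0.98] 0.0
0.5 [-0.62  0.49  2.07  1.48  0.29  0.57] 0.0
0.75 [-0.62  0.5   2.07  1.49  0.29  0.16] 0.0
1.0 [-0.63  0.51  2.06  1.5   0.29 -0.24] 0.0
```

```bash
python3 - <<'E'
from k3 import *
import pickle
from scipy.spatial.transform import Slerp
cs=pickle.load(open('c6.pkl','rb'))
u=np.array([np.cos(np.radians(-20.2)),np.sin(np.radians(-20.2))]);v=np.array([-u[1],u[0]])
ims=[]
for n in('scene','top'):
    X,col,uv=cloud(cs[n]); d=X[:,:2]-np.array([.5345,.149]); s=d@u; w=d@v
    k=(abs(s)<.07)&(abs(w)<.05)&(X[:,2]>.045)&(X[:,2]<.085); 
    for lo,hi in((-.05,0),(0,.05)):
        j=k&(s>lo)&(s<hi); print(n,j.sum(),'s pct',np.percentile(s[j],[5,50,95])*1000,'w left/right',np.percentile(w[j],[2,98])*1000,'zmax',X[j,2].max())
    f=(abs(s)<.075)&(abs(w)<.06)&(abs(X[:,2]-.009)<.0025)&(col[:,0]>col[:,2]+30); print('foot',f.sum(),np.percentile(s[f],[1,99])*1000,np.percentile(w[f],[1,99])*1000)
    c=w2px(cs[n],[.5345,.149,.06]).astype(int); ims.append(cv2.resize(cs[n]['color'][c[1]-35:c[1]+35,c[0]-40:c[0]+40,::-1],None,fx=4.8,fy=4.8,interpolation=0))
cv2.imwrite('pics/p12.png',cv2.hconcat(ims))
R=Rdown(np.radians(-20.2)); p=np.array([.56,-.10,.25]); rep(p,R); path(p,R,6)
E
```

```text
scene 108 s pct [-38.2804 -32.4172 -29.6421] w left/right [-23.631  26.908] zmax 0.07875605594896506
scene 110 s pct [22.3612 27.7493 29.6943] w left/right [-23.1496  26.4126] zmax 0.07832727668872107
foot 430 [-52.7544  45.1595] [-32.7791  36.7548]
top 116 s pct [-37.7807 -34.2911 -30.1699] w left/right [-25.4553  26.961 ] zmax 0.07814291470797789
top 119 s pct [22.1986 25.5209 29.488 ] w left/right [-24.7648  26.8554] zmax 0.07724775208975287
foot 865 [-53.0689  44.4543] [-32.9361  34.7332]
t 25.35 pos [ 0.5605 -0.1588  0.1564] q [-0.6191  0.4811  2.0708  1.4357  0.2845  1.3952] F [-0.5648 -0.0451 -2.9852] w 0.025609363202382204
d mm [-0.4518 58.7643 93.6374] rotvec [-0.3801  0.5473  1.3925]
0.17 [-0.61  0.44  1.99  0.84  0.4   1.77] 0.0
0.33 [-0.59  0.41  1.9   0.53  0.57  1.86] 0.0
0.5 [-0.55  0.4   1.8   0.35  0.74  1.84] 0.0
0.67 [-0.5   0.4   1.71  0.21  0.9   1.77] 0.0
0.83 [-0.44  0.41  1.62  0.1   1.05  1.67] 0.0
1.0 [-0.37  0.42  1.54  0.    1.18  1.55] 0.0
```

View pics/p12.png

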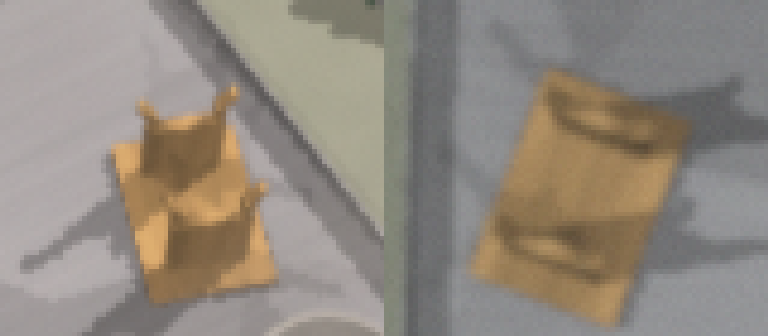

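Emit:
move_arm(
  rows=[0,1,8,-0.0346,0.0498,0.1266,1,0,2,10,-0.0346,0.0498,0.1266,1,0,4,10,-0.0346,0.0498,0.1266,1,0,6,10,-0.0346,0.0498,0.1266,1,0,6,9,-0.0346,0.0498,0.1266,1,0,7,9,-0.0346,0.0498,0.1266,1,0,7,9,-0.0346,0.0498,0.1266,1,0,7,9,-0.0346,0.0498,0.1266,1,0,7,8,-0.0346,0.0498,0.1266,1,0,7,8,-0.0346,0.0498,0.1266,1,0,5,4,-0.0346,0.0498,0.1266,1,0,0,0,0,0,0,1],
)

```text
time: 26.55
position: [0.5666, -0.0978, 0.2455]
tool_rot: [0.974, -0.224, 0.013, -0.024]
ft_force: [0.6, -0.2, -2.9]
grip_width: 0.0254
```

```bash
python3 - <<'E'
from k3 import *
import pickle
R=Rdown(np.radians(-20.2)); p=np.array([.537,.150,.20]); rep(p,R); path(p,R,4)
cs=pickle.load(open('c6.pkl','rb'))
for n in('scene','top'):
    X,col,uv=cloud(cs[n]); d=X[:,:2]-np.array([.5312,.1515])
    f=(np.hypot(*d.T)<.065)&(abs(X[:,2]-.009)<.003)&(col[:,0]>col[:,2]+30)
    print(n,cv2.minAreaRect((X[f,:2]*1000).astype(np.float32)))
    k=(np.hypot(*d.T)<.065)&(X[:,2]>.05)&(X[:,2]<.08); u=np.array([.9385,-.3453]); s=d@u
    for m in(k&(s<0),k&(s>0)):
        q=X[m,:2]; e=np.linalg.svd(q-q.mean(0))[2][0]; print('post dir-90',np.degrees(np.arctan(e[1]/e[0]))-90, q.mean(0))
E
```

```text
t 26.55 pos [ 0.5666 -0.0978  0.2455] q [-0.3938  0.4219  1.5568  0.0577  1.1451  1.6054] F [ 0.6153 -0.1785 -2.9044] w 0.025381866868752767
d mm [-29.5519 247.8307 -45.5189] rotvec [-0.0433  0.0351  0.0992]
0.25 [-0.28  0.42  1.6   0.04  1.11  1.69] 0.0
0.5 [-0.17  0.42  1.63  0.03  1.08  1.79] 0.0
0.75 [-0.05  0.44  1.64  0.01  1.06  1.89] 0.0
1.0 [ 0.07  0.47  1.63 -0.    1.05  2.  ] 0.0
scene ((531.6853637695312, 156.9557647705078), (80.26071166992188, 101.67095184326172), 70.48783874511719)
post dir-90 -19.43202982235728 [0.5039 0.1628]
post dir-90 -20.36752016370218 [0.5603 0.1429]
top ((531.2171020507812, 151.62184143066406), (70.38540649414062, 99.9192123413086), 70.00084686279297)
post dir-90 -19.928775845059363 [0.5033 0.1629]
post dir-90 -19.996039501529083 [0.5594 0.1419]
```

Emit:
move_arm(
  rows=[-2,15,-2,-0.0048,0.0039,0.011,1,-3,25,-5,-0.0048,0.0039,0.011,1,-3,30,-6,-0.0048,0.0039,0.011,1,-4,35,-8,-0.0048,0.0039,0.011,1,-4,35,-8,-0.0048,0.0039,0.011,1,-4,35,-8,-0.0048,0.0039,0.011,1,-4,30,-8,-0.0048,0.0039,0.011,1,-3,25,-8,-0.0048,0.0039,0.011,1,-2,18,-8,-0.0048,0.0039,0.0113,1,0,0,-8,0,0,0,1,0,0,-6,0,0,0,1,0,0,0,0,0,0,1],
)

```text
time: 27.75
position: [0.5358, 0.1481, 0.17]
tool_rot: [0.984, -0.177, -0.001, 0.0]
ft_force: [-0.3, -0.9, -1.6]
grip_width: 0.0257
```

```bash
python3 - <<'E'
from k3 import *
import pickle
cs={n:shot(n) for n in['scene','top']}; cs['obs']=robot.get_obs(); pickle.dump(cs,open('c9.pkl','wb'))
R=Rdown(np.radians(-20.0)); p=np.array([.537,.150,.17]); rep(p,R)
cv2.imwrite('pics/p13.png',cv2.resize(cv2.hconcat([cs['scene']['color'][130:250,280:420,::-1],cs['top']['color'][110:230,230:370,::-1]]),None,fx=2.8,fy=2.8,interpolation=0))
E
python3 gfit.py c9.pkl
```

```text
t 27.85 pos [0.5371 0.148  0.1712] q [0.068  0.5036 1.6565 0.0007 0.9815 1.9952] F [ 0.8406 -0.448  -3.3303] w 0.02530726988587579
d mm [-0.1371  1.9856 -1.1509] rotvec [-0.0006 -0.0001  0.0078]
scene 387
top 60
scene dx dy dz mm [ 5.2393 -0.6406 -0.036 ] pitch,yaw deg [-0.3765 -0.414 ] med 0.6795917209915896
top dx dy dz mm [-1.2481 -2.0835  0.4696] pitch,yaw deg [ 1.9221 -0.6037] med 0.5684188987465539
both dx dy dz mm [ 5.2403 -1.3375 -0.344 ] pitch,yaw deg [ 0.0795 -1.257 ] med 0.7052622433953801
```

View pics/p13.png

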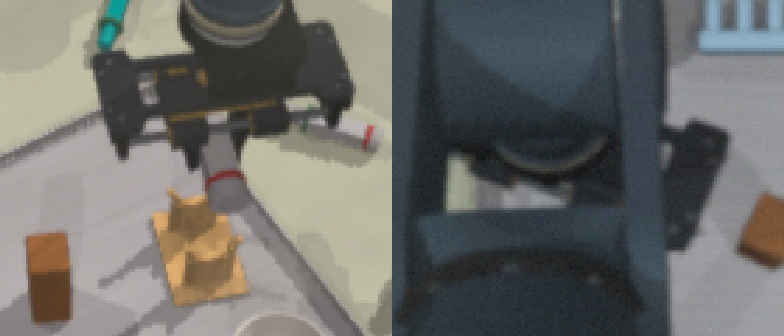

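Emit:
move_arm(
  rows=[-1,1.5,-10,0,0,0.005,1,-0.9,1.5,-20,0,0,0,1,0,0,-25,0,0,0,1,0,0,-20,0,0,0,1,0,0,-16,0,0,0,1,0,0,0,0,0,0,1,0,0,0,0,0,0,1],
)

```text
time: 28.55
position: [0.5355, 0.1517, 0.0802]
tool_rot: [0.985, -0.174, -0.0, -0.0]
ft_force: [-0.3, -0.4, -2.1]
grip_width: 0.0254
```

```bash
python3 - <<'E'
from k3 import *
import pickle
cs={n:shot(n) for n in['scene','top']}; cs['obs']=robot.get_obs(); pickle.dump(cs,open('c10.pkl','wb'))
R=Rdown(np.radians(-20.0)); rep([.5352,.151,.0465],R)
cv2.imwrite('pics/p14.png',cv2.resize(cs['scene']['color'][150:250,290:420,::-1],None,fx=5.5,fy=5.5,interpolation=0))
E
python3 gfit.py c10.pkl
```

```text
t 28.65 pos [0.5362 0.1519 0.0812] q [0.0752 0.6406 1.7221 0.001  0.7764 1.9955] F [-0.0178 -0.0743 -2.4185] w 0.02561594808148549
d mm [ -1.0497  -0.93   -34.7411] rotvec [-0.0009  0.0024  0.0011]
scene 330
top 0
scene dx dy dz mm [ 4.8898 -1.0217 -0.8218] pitch,yaw deg [ 0.7899 -0.4775] med 0.8873119347190582
both dx dy dz mm [ 4.8898 -1.0217 -0.8218] pitch,yaw deg [ 0.7899 -0.4775] med 0.8873119347190582
```

View pics/p14.png

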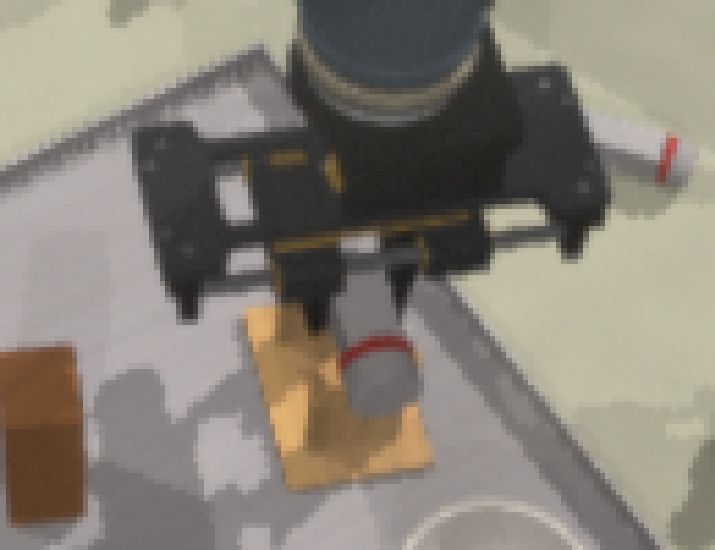

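The gauge is above the notches. The no-go end is on the far side (scene pixel 358,217) and the go end points towards the robot. I'll lower it gently.

Emit:
move_arm(
  rows=[-1,-0.7,-4,0,0,0,1,0,0,-5,0,0,0,1,0,0,-5,0,0,0,1,0,0,-3,0,0,0,1,0,0,0,0,0,0,1],
)

```text
time: 29.15
position: [0.5339, 0.1513, 0.0627]
tool_rot: [0.985, -0.174, -0.001, -0.0]
ft_force: [0.1, -1.3, -2.9]
grip_width: 0.0255
```

Emit:
move_arm(
  rows=[0,0,-3,0,0,0,1,0,0,-3,0,0,0,1,0,0,0,0,0,0,1],
)

```text
time: 29.45
position: [0.534, 0.1513, 0.0569]
tool_rot: [0.985, -0.174, -0.0, -0.0]
ft_force: [0.0, -0.4, -2.3]
grip_width: 0.0256
```

```bash
python3 - <<'E'
from k3 import *
R=Rdown(np.radians(-20.0)); rep([.5352,.151,.0465],R); print(robot.get_obs()['moment'])
E
```

```text
t 29.45 pos [0.534  0.1513 0.0569] q [0.0744 0.6802 1.737  0.001  0.725  1.9943] F [ 0.0008 -0.4152 -2.3086] w 0.025600638317298193
d mm [  1.1838  -0.3237 -10.4216] rotvec [-0.0006 -0.0006  0.0007]
[-0.0478  0.1432  0.025 ]
```

Emit:
move_arm(
  rows=[0.5,-0.2,-2.5,0,0,0,1,0,0,-2.5,0,0,0,1,0,0,-2,0,0,0,1,0,0,0,0,0,0,1],
)

```text
time: 29.85
position: [0.5346, 0.1511, 0.05]
tool_rot: [0.985, -0.174, -0.0, -0.0]
ft_force: [-0.3, -0.7, -2.5]
grip_width: 0.0258
```

Emit:
move_arm(
  rows=[0,0,-1.2,0,0,0,1,0,0,-0.8,0,0,0,1,0,0,0,0,0,0,1],
)

```text
time: 30.15
position: [0.5348, 0.1511, 0.0483]
tool_rot: [0.985, -0.174, -0.0, -0.0]
ft_force: [0.1, 0.2, -2.6]
grip_width: 0.0259
```

Emit:
move_arm(
  rows=[0,0,-0.8,0,0,0,1,0,0,0,0,0,0,1],
)

```text
time: 30.35
position: [0.5348, 0.1511, 0.0475]
tool_rot: [0.985, -0.174, 0.0, -0.0]
ft_force: [-0.3, 0.5, -2.6]
grip_width: 0.0257
```

Emit:
move_arm(
  rows=[0,0,-0.8,0,0,0,1,0,0,0,0,0,0,1],
)

```text
time: 30.55
position: [0.5348, 0.1511, 0.0467]
tool_rot: [0.985, -0.174, 0.0, -0.0]
ft_force: [0.5, 0.1, -2.9]
grip_width: 0.0255
```

Emit:
move_arm(
  rows=[0,0,-0.6,0,0,0,1,0,0,0,0,0,0,1],
)

```text
time: 30.75
position: [0.5348, 0.1511, 0.0461]
tool_rot: [0.985, -0.174, 0.0, -0.0]
ft_force: [-0.6, 0.4, -2.8]
grip_width: 0.0257
```

Emit:
move_arm(
  rows=[0,0,-0.6,0,0,0,1,0,0,0,0,0,0,1],
)

```text
time: 30.95
position: [0.5348, 0.1511, 0.0459]
tool_rot: [0.985, -0.174, 0.0, -0.0]
ft_force: [-1.5, 0.3, 1.0]
grip_width: 0.0259
```

The notch floor now carries the gauge's weight: the vertical force went from -2.8 to +1.0 N. Opening the fingers.

Emit:
move_arm(
  rows=[0,0,0,0,0,0,0.6,0,0,0,0,0,0,0.5,0,0,0,0,0,0,0.3,0,0,0,0,0,0,0.2,0,0,0,0,0,0,0.1,0,0,0,0,0,0,0,0,0,0,0,0,0,0,0,0,0,0,0,0,0],
)

```text
time: 31.75
position: [0.5348, 0.1511, 0.0455]
tool_rot: [0.985, -0.174, 0.0, -0.0]
ft_force: [0.9, 0.6, 0.2]
grip_width: 0.0811
```

```bash
python3 - <<'E'
from k3 import *
cs={n:shot(n) for n in['scene']}
print(robot.get_obs()['grip_width'],robot.get_obs()['ft_force'])
cv2.imwrite('pics/p15.png',cv2.resize(cs['scene']['color'][150:250,290:420,::-1],None,fx=5.5,fy=5.5,interpolation=0))
E
```

```text
0.08344449865305135 [ 0.5038 -0.4501  0.5743]
```

View pics/p15.png

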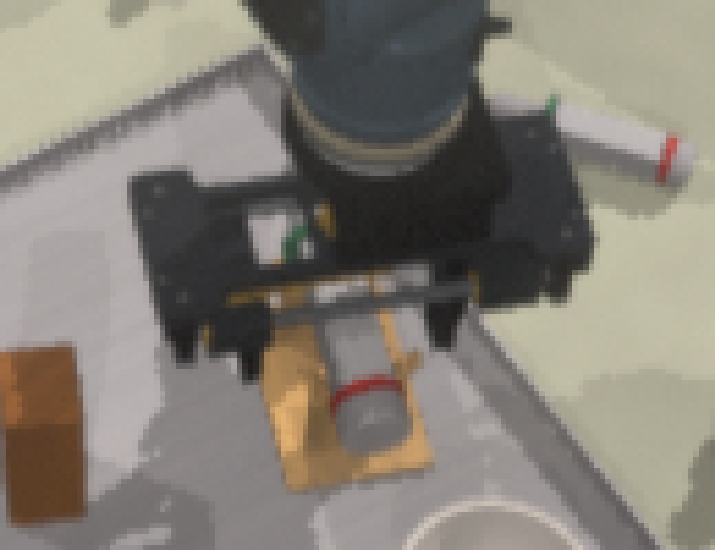

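The gauge lies in the notches with the fingers clear on both sides. Next I retreat straight up.

Emit:
move_arm(
  rows=[0,0,5,0,0,0,0,0,0,10,0,0,0,0,0,0,20,0,0,0,0,0,0,30,0,0,0,0,0,0,35,0,0,0,0,0,0,40,0,0,0,0,-15,20,30,0,0,0,0,-20,40,10,0,0,0,0,-20,40,0,0,0,0,0,-20,40,0,0,0,0,0,-10,30,0,0,0,0,0,0,0,0,0,0,0,0],
)

```text
time: 33.0
position: [0.448, 0.3244, 0.2267]
tool_rot: [0.985, -0.172, 0.0, -0.001]
ft_force: [0.0, -0.2, -0.1]
grip_width: 0.0871
```

```bash
python3 - <<'E'
from k3 import *
import fit
cs={n:shot(n,n+'_end') for n in['scene','top']}
o=robot.get_obs();print(o['time'],o['position'],o['grip_width'])
for n,c in cs.items():
    X,col,uv=cloud(c)
    m=(abs(X[:,0]-.53)<.11)&(abs(X[:,1]-.15)<.08)&(X[:,2]>.055)&(X[:,2]<.11)
    g=X[m&((col.max(1)-col.min(1))<25)]; U=np.linalg.svd(g-g.mean(0))[2][0]; s=(g-g.mean(0))@U
    print(n,'gauge',g.mean(0),U,'ext',np.percentile(s,[1,99]),'z',np.percentile(g[:,2],[5,50,95]))
    w=(abs(X[:,0]-.44)<.06)&(abs(X[:,1]+.13)<.06)&(X[:,2]>.05)&(X[:,2]<.15)&(col.min(1)>(120 if n=='scene' else 90))&(col[:,0]>col[:,2]-3)
    r=least_squares(lambda p:fit.sdf(p,X[w]),[.465,-.14,.1,-.25],loss='soft_l1',f_scale=.002); print('socket',r.x[:3],np.degrees(r.x[3]))
    for th in['turntable_mark','bowl','buffer','separator','brush']:
        print(th,[ (np.round(d['at'],1),round(d['conf'],2)) for d in robot.spot_point(n,th)[:1]])
E
```

```text
33.1 [0.4495 0.3215 0.2262] 0.08724461410561327
scene gauge [0.5272 0.1514 0.0767] [ 0.9409 -0.3387 -0.0073] ext [-0.0784  0.0662] z [0.0643 0.0783 0.0827]
socket [ 0.4634 -0.1389  0.1001] -13.995725676710618
turntable_mark [(array([242.4, 269.3]), 0.95)]
bowl [(array([377.2, 260.9]), 0.7)]
buffer [(array([296.9, 239.7]), 0.95)]
separator [(array([333.2, 288.8]), 0.9)]
brush [(array([284.9, 329.4]), 0.89)]
top gauge [0.5198 0.1539 0.0776] [-0.9389  0.3435 -0.0206] ext [-0.0727  0.0723] z [0.0696 0.0783 0.083 ]
socket [ 0.4637 -0.1407  0.0998] -14.193580881433228
turntable_mark [(array([443.3, 190.6]), 0.81)]
bowl [(array([302.6, 114.3]), 0.73)]
buffer [(array([366.3, 194.9]), 0.97)]
separator [(array([362.5, 122.6]), 0.86)]
brush [(array([433.3, 112.6]), 0.78)]
```

View pics/scene_end.png

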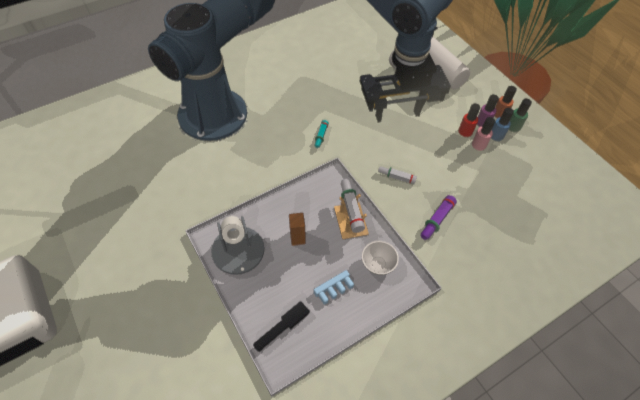

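View pics/top_end.png

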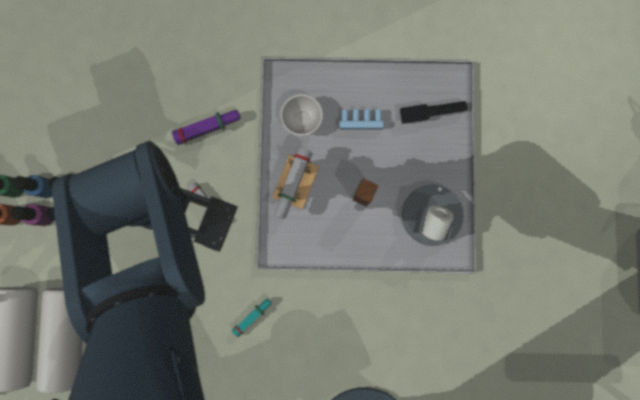

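```bash
python3 - <<'E'
import cv2,numpy as np
for n,(u,v) in {'scene':(242,269),'top':(439,189)}.items():
    for f in('1','_end'):
        g=cv2.imread(f'pics/{n}{f}.png',0)[v-6:v+7,u-6:u+7].astype(float); w=np.clip(g-g.max()*.75,0,None); y,x=np.mgrid[:13,:13]
        print(n,f,u-6+(w*x).sum()/w.sum(),v-6+(w*y).sum()/w.sum())
from rig import robot
print(robot.hand_in())
E
```

```text
scene 1 241.97802197802199 268.54578754578756
scene _end 241.96109839816933 268.5995423340961
top 1 439.7923322683706 188.17571884984025
top _end 440.2983114446529 187.7091932457786
the job is handed in; nothing more can be done
None
```

I did the whole check in the order asked and handed the job in at about 33 s of the 64 s. The hand-in gives no verdict.

- **Go end:** It slid all the way in with no force rise until the collar met the mouth. The arm then stopped at the predicted depth, with about 6 N along the bore.
- **No-go end:** I drew the gauge out, turned it end for end and pressed the no-go end on the mouth for over 2 s at about 7 N. It did not enter. It was within about 0.3° of square, judged from the arm's reading.
- **Laying back:** The gauge is back in both notches, the other way round from the start. The top of its handle reads 78 mm high, as it did at first. The gripper is open and well clear.

**Last checks:**
- **Turntable:** The dot is unmoved in the scene view (under 0.1 px) and about 0.5 px off in the top view, which I take as noise. The socket's fitted angle reads 14.0° and 14.2° in the two views, against 15.0° and 14.0° before.
- **Bowl, buffer block, separator and brush:** They look unmoved in the pictures. The network points differ by up to about 4 px, which is its usual scatter.

**Disagreement:** The no-go end touched about 3 mm earlier than the cameras predicted. The two contact depths together put this down to about 1.3 mm of camera offset and 1.5 mm of error in where the gauge sat in the grip.

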